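Load a keyed board carrier and clamp it with the draw latch

TASK

Lay the circuit board on its grey carrier into the nest of the clamping fixture, board side up, notch over the orange key, so that it lies flat. Then hook the latch's wire loop over the keeper hook (its height has been re-adjusted, so feel for it) and push the red-gripped lever over and down flat past centre, so that the blue contact yoke is drawn over the carrier and stays clamped when you let go. Do not disturb the other things on the bench.

Things in the scene. Friction and masses are not known exactly. Their poses are not given: they have to be found in the camera images.
- fixture: Clamping fixture, screwed down; aluminium base plate 262 x 150 x 12 high. Origin on the bench under the lever pivot; x runs from the latch end to the nest, y across, z up. Plate x -75..187. Blue yoke: crossbar x 41..61 and side rails y +-58..68, tops at z 20; rear contact bar x 161..175, top z 32. Rubber rest under the closed lever at x -46.
- lever_pivot (a point): Point on the lever's hinge axis (along y), 50 above the bench, at fixture x 0, y 0; axes as the fixture's.
- latch_lever (a joint): Lever angle, rad: 0 upright, + swings to fixture -x, 1.571 flat and closed (stop), -1.15 leaning over the keeper. Stays where left. Handle reaches 54 from the pivot, 28 wide. Loop crank pins: 16 from the pivot, 0.349 rad further round (+) than the handle. With the loop hooked the yoke spring is felt from about 0.4, up to some 8 N at the red grip; past centre beyond about 1.3.
- lever_pad (a point): Middle of the pushing (keeper-side, when flat the top) face of the lever's red grip, 43 from the pivot along the handle and 7.5 in front of it. Its x axis is that face's outward normal, z along the handle to its tip.
- latch_loop (a joint): Wire loop's angle against the lever, rad: lever angle + loop angle = elevation of the loop, 0 = level and pointing to fixture +x, + raises it. Stays where left.
- loop_bar (a point): Middle of the end bar of the steel wire loop, wire 5 thick, bar along fixture y. 56 from the crank pins; loop 39 wide over its side wires, 29 clear between. x axis points along the loop away from the pins.
- loop_grip (a point): Midway between two domed brass studs (10 across) on the outsides of the loop's side wires, 10 back from the bar: pinch them, 48 apart outside, fingers closing along fixture y. The loop turns on them in the fingers. Fingertips stay clear of the crossbar (z 20) below.
- keeper_mid (a point): Where the loop's bar centre lies when hooked, for a keeper at mid height: fixture x 48, z 50 (yoke back). The keeper itself is screwed up to 4 mm higher or lower, unreported. Steel post 14 wide, far face 2.5 on this point's -x side, with a round lip overhanging 4 to +x, and a floor 18 wide reaching 15 to +x. Axes as the fixture's.
- keeper_entry (a point): 8 to the +x side of keeper_mid: bring the bar down here (it must be 4 or more beyond keeper_mid to miss the lip) until it meets the keeper's floor: bar centre then 0.5 below hooked centre, at z 45.5 to 53.5. Feel it with 2 to 4 N; then draw it to -x under the lip to the post. Only 2 mm is free above a bar on the floor; lip top is 12.5 above the floor.
- contact_yoke (a joint): How far the blue yoke is drawn to fixture -x, m: 0 back (rest), 0.005 to 0.008 latched. A spring (6 N at 0, plus 1.5 N per mm) pushes it back. Its black tongue comes over the edge of the carrier's padded end, 3 above the plate.
- carrier_mid (a point): Centre of the loose grey carrier, 10 above its underside: plate 80 (x) x 48 (y) x 6, circuit board 68 x 42 fixed on top, 70 g. x points from the notched end to the end with brass pads, z up. Upright grip lugs, 32 long and 20 high, in the middle of both long sides: grasp across them, 48 apart outside, closing along y. Notch 10 x 10 at the notched end, at y +11.
- carrier_base (a point): Centre of the carrier's underside; axes as carrier_mid.
- carrier_notch (a point): In the carrier's notch, at its underside: 38.5 towards the notched end and 11 to +y from carrier_base.
- nest_seat (a point): Centre of the nest floor, 12 above the bench (fixture x 112), where carrier_base must come; axes as the fixture's, carrier and nest axes agree when seated. Black locators 6 high: side ones 51 apart at the carrier's ends only (middle 50 mm of its long sides free for fingers), front stop to rear stops 83.
- nest_key (a point): Foot of the orange key, 7 wide (y), 10 long, 5.5 high, on the nest floor at fixture x 73.5, y 11: the notch goes over it.
- solvent_bottle: Bystander, loose: clear bottle with blue neck and dished top, 122 high; origin at its underside. Leave alone.
- timer: Bystander, loose: grey timer with a display, 32x58x45; origin at its underside. Leave alone.
- cotton_buds: Bystander, loose: tub of pink cotton buds, 77 across, 80 high; origin at its underside. Leave alone.

How it is judged (in metres and radians):
On the way:
1. the carrier lies flat in the nest, notch over the key, the yoke still back (z of carrier_base in the frame of nest_seat below 0.002 m and horizontal distance between carrier_base and nest_seat below 0.004 m and horizontal distance between carrier_notch and nest_key below 0.0065 m and angle between carrier_base's own z axis and vertical below 0.03 rad and value of joint contact_yoke below 0.002 m), for 0.2 s.
At the end, for the whole second after the job is handed in: The carrier lies flat in the nest (within 4 mm sideways, 2 mm in height, notch over the key), the lever is flat (over 1.48 rad) and the hooked loop holds the yoke drawn by more than 4.5 mm, all at rest (z of carrier_base in the frame of nest_seat below 0.002 m and horizontal distance between carrier_base and nest_seat below 0.004 m and horizontal distance between carrier_notch and nest_key below 0.0065 m and angle between carrier_base's own z axis and vertical below 0.03 rad and value of joint latch_lever above 1.48 rad and value of joint contact_yoke above 0.0045 m and velocity of joint contact_yoke below 0.005 m/s and linear speed of carrier below 0.01 m/s); the robot touches nothing.
It fails at once if the solvent bottle, the timer or the tub of cotton buds is pushed more than 25 mm (distance of any of solvent_bottle, timer, cotton_buds from where it was at the start of the episode above 0.025 m).
It also fails if it takes over 67 s, if anything falls off the work surface, if the arm or the gripper's body presses on something with over 40 N, if the wrist force passes 120 N, or if a joint passes its speed limit or range.

ROBOT

A 6-joint arm with a two-finger parallel gripper is mounted at the origin on a cart in front of the work surface, level with it; the furniture and walls round the work are solid. World frame = base frame: x ahead of the robot, y to its left, z up, the work surface at z = 0. Lengths are in m, angles in degrees, forces in N, time in s.
With the tool pointing down it reaches from about 0.375 to 0.9 m from the base axis. Payload 3.1 kg.
Tool frame: the origin (TCP) lies on the centre line of the jaws, within the pads' length; the fingertips stand 19 mm ahead of it and the grasp point (between the pads) is the TCP; z points along the fingers, y is the direction in which the jaws open and shut (so a half turn about z gives the same grasp; the last joint's range is limited). The gripper opens to 87 mm and grips with 3 to 60 N. Pads are 19 mm wide; open, the fingers measure 117 mm over their backs; the gripper's body (75 mm by 190 mm) begins 51 mm behind the grasp point.
Start: joints at [55.835, 30.224, 82.088, -0, 67.689, -10.227], TCP at [0.254, 0.571, 0.203] pointing down, gripper open.
Joint ranges: [-176.69, 176.69], [-43.24, 126.21], [12.49, 139.97], [-82, 262], [0, 151.66], [-163.58, 163.58]. Speed limits (degrees/s): [159.86, 159.86, 180, 180, 180, 180].

INTERFACE

Orientations are given as a 3x3 rotation matrix whose columns are the frame's x, y, z axes.
In Python, from rig import bot gives the robot as it stands.
- The arm moves only by the tool carry_out, never from a script. Its argument "targets" is a list of rows, each a list of 6 numbers: the shift along the tool's x, y, z each as a share of 200 mm, from -1 to 1, then the turn, a rotation vector about the tool's x, y, z each as a share of pi/2 rad, from -1 to 1. In form: [[dx, dy, dz, ax, ay, az], ...]. A call has 1 to 20 rows; each row is the pose to reach, as a shift and turn from the pose measured when the call began, along the tool's axes at that moment; what a row does not reach only later rows make up. A row lasts 1/8 s, in which the tool goes at most 62.5 mm and 10.7 degrees, less where a joint would pass 70% of its speed; a pose out of reach is approached as far as the arm can. A call with a number of a shift or a turn outside -1 to 1 is refused whole. A call with a gripper value outside its range is refused whole. "jaw" is the gripper's target within -1 to 1 (fully open at 1, half-way at 0, shut at -1), set as the call begins (left out, the last holds). The fingers move at their own pace and stop on an object; the grip force is fixed at half the most. Time passes only in rows, so rows that repeat a pose let the fingers close. It gives the time, the measured TCP pose, the force and the opening at its end, in the units of the state.
- bot.read_state(): the state, without advancing time (a new reading comes with each control period).
- bot.capture(name): name is "side" or "top"; returns the picture (400x640x3 uint8, blue, green, red); there is no depth.
- bot.camera_info(name): a dict with "camera_matrix" (3x3 intrinsics, pixels), "view" (4x4, takes a point from world to camera coordinates). Camera axes: x right, y down, z forward; pixel columns grow to the right and rows downward; lengths in m; the calibration is good to about 2 mm. A picture is of the moment at which its call begins. camera_info takes no time and is no camera call.
- bot.hand_in(): hands the job in, once; it reports no verdict.
The state is a dict: "time_s": time; "joint_positions": joint angles; "qvel": joint speeds; "tau": joint torques, N m; "position": TCP position; "tcp_rot": TCP orientation; "force": force on the tool from outside, world axes, zero at the start; "moment": the same for the moment, N m; "opening": opening from 0.0 (shut) to 1.0 (fully open).
Only numpy, scipy, OpenCV 4.12 (cv2) and the standard library are available. Lean on these libraries where they do the work, as an engineer would, in place of code of your own. Each camera call takes 0.05 s, during which the arm holds its last target.

## Working session

There is one attempt and no reset: what is moved stays moved. The work goes in short steps, Python scripts to look and compute and a tool call to move; the robot and the scene stay as the last step left them, time stands still between calls to the robot, and variables do not carry over. Pictures are saved under pics/ and viewed, and the job is handed in when it is done.

Besides the shell and the picture viewer there is one more tool, called after ">>>" as name([rows], argument=value, ...), one row to a line, values as JSON. carry_out: Moves the arm, as the interface text tells. Shift numbers are shares of 200 mm and turn numbers shares of pi/2 rad, none past 1 either way. Its arguments: {"type":"object","properties":{"targets":{"type":"array"},"jaw":{"type":"number"}},"required":["targets"]}

```bash
mkdir -p pics; ls; python3 - <<'E'
from rig import bot
import cv2,numpy as np
s=bot.read_state();print(s)
for n in("side","top"):
    im=bot.capture(n);cv2.imwrite(f"pics/{n}0.png",im);c=bot.camera_info(n);print(n,c["camera_matrix"],c["view"])
    np.savez(f"{n}.npz",K=c["camera_matrix"],V=c["view"])
E
```

```text
pics
{'time_s': 0.0, 'joint_positions': array([ 5.58348237e+01,  3.02789307e+01,  8.21556119e+01, -9.70726532e-04,
        6.76883230e+01, -1.02268374e+01]), 'qvel': array([ 0.0381147 , -0.04008383, -0.00364851, -0.08869913,  0.03551826,
        0.01935653]), 'tau': array([ 9.42626539e-04, -4.40043998e+01, -1.76588345e+01,  6.33749831e-02,
        5.83234895e-02, -1.50330470e-04]), 'position': array([0.25313383, 0.57060987, 0.20237635]), 'tcp_rot': array([[-9.13985054e-01,  4.05746106e-01, -1.19128834e-03],
       [ 4.05747691e-01,  9.13983387e-01, -1.78313176e-03],
       [ 3.65318981e-04, -2.11311827e-03, -9.99997701e-01]]), 'force': array([-0.19932947, -0.04003455,  0.19786626]), 'moment': array([ 0.00449218, -0.00315301,  0.0029419 ]), 'opening': 0.998102233165793}
side [[411.09290084   0.         314.42880858]
 [  0.         411.09290084 198.58909075]
 [  0.           0.           1.        ]] [[ 0.9050108  -0.42536282 -0.00468236 -0.48295036]
 [-0.16957213 -0.35064661 -0.92102782  0.15294769]
 [ 0.39012914  0.83433412 -0.38946865  0.99564471]
 [ 0.          0.          0.          1.        ]]
top [[371.03461293   0.         320.7854306 ]
 [  0.         371.03461293 201.03523176]
 [  0.           0.           1.        ]] [[-0.01490616 -0.99942335  0.03050873 -0.07666282]
 [-0.9996273   0.01419742 -0.02331711  0.51281546]
 [ 0.02287052 -0.03084493 -0.99926249  0.94861623]
 [ 0.          0.          0.          1.        ]]
```

View pics/side0.png

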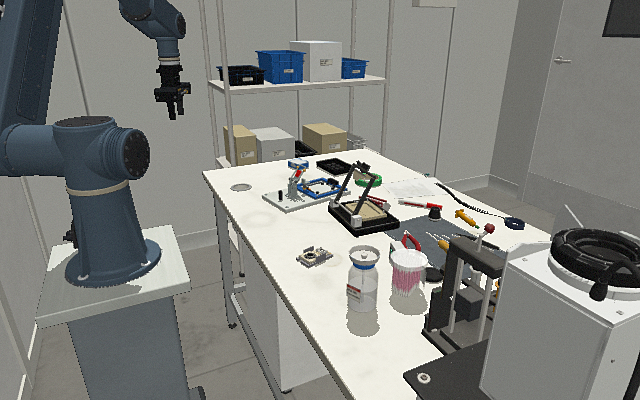

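View pics/top0.png

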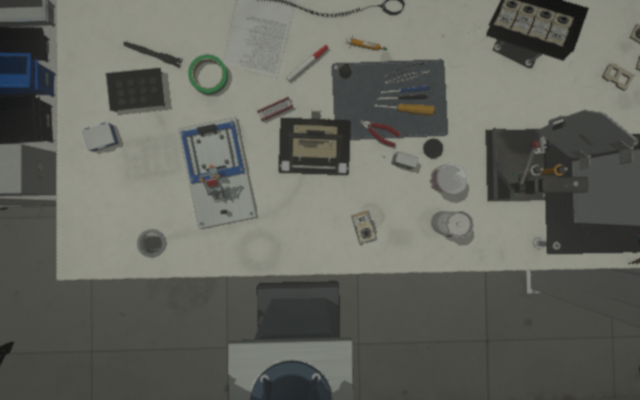

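The side view shows the fixture at about (300,185) and the carrier at (314,257). In the top view they are at about (218,172) and (364,228). I'll zoom in on both.

```bash
python3 - <<'E'
import cv2
t=cv2.imread("pics/top0.png");s=cv2.imread("pics/side0.png")
cv2.imwrite("pics/z1.png",cv2.resize(t[110:235,165:275],None,fx=4.8,fy=4.8,interpolation=cv2.INTER_CUBIC))
cv2.imwrite("pics/z2.png",cv2.resize(t[200:255,335:395],None,fx=10,fy=10,interpolation=cv2.INTER_CUBIC))
cv2.imwrite("pics/z3.png",cv2.resize(s[145:220,255:355],None,fx=8,fy=8,interpolation=cv2.INTER_CUBIC))
cv2.imwrite("pics/z4.png",cv2.resize(s[240:275,290:340],None,fx=14,fy=14,interpolation=cv2.INTER_CUBIC))
E
```

```text
(no output)
```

View pics/z1.png

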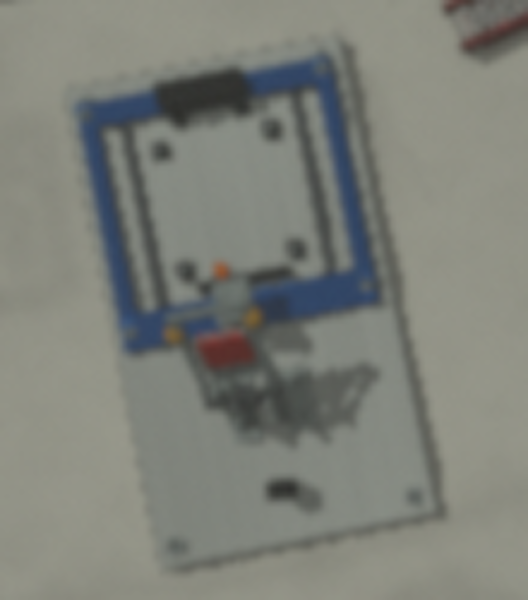

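View pics/z2.png

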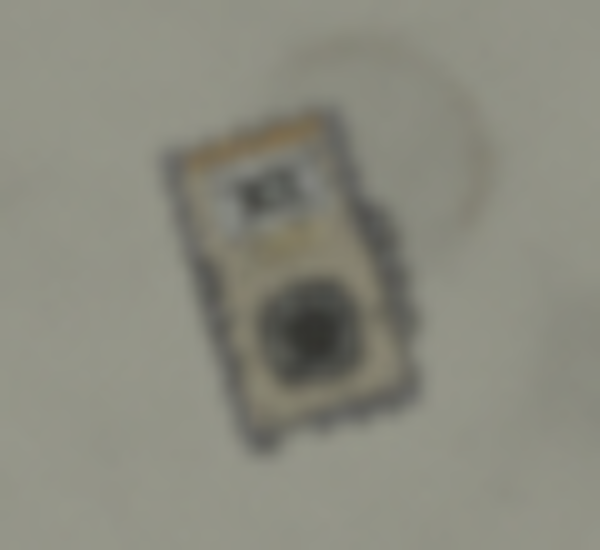

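View pics/z3.png

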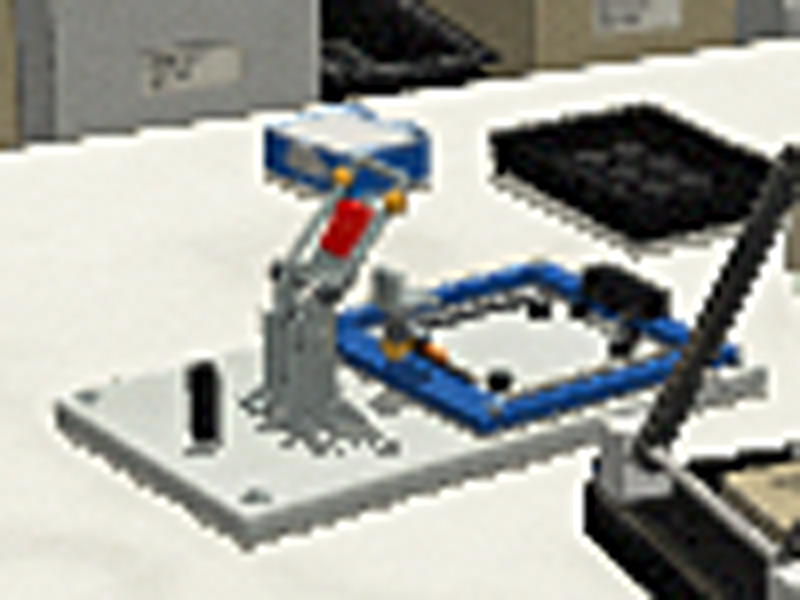

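View pics/z4.png

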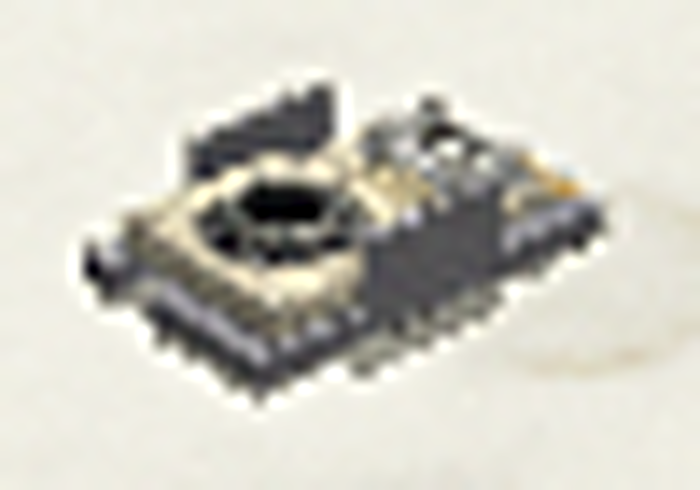

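The carrier lies board side up with its pads towards +x. The lever leans to the keeper and the loop is raised, with the studs beyond the grip. Next I measure edges to sub-pixel accuracy.

```bash
cat > h.py <<'E'
import numpy as np,cv2
def cam(n):
    d=np.load(f"{n}.npz");return d["K"],d["V"]
def ray(n,uv):
    K,V=cam(n);R,t=V[:3,:3],V[:3,3]
    d=R.T@np.linalg.solve(K,np.array([uv[0],uv[1],1.]));return -R.T@t,d
def plane(n,uv,z):
    o,d=ray(n,uv);return o+d*(z-o[2])/d[2]
def proj(n,p):
    K,V=cam(n);c=V[:3,:3]@np.asarray(p)+V[:3,3];q=K@c;return q[:2]/q[2]
def tri(a,b):
    o1,d1=ray("side",a);o2,d2=ray("top",b)
    s=np.linalg.lstsq(np.c_[d1,-d2],o2-o1,rcond=None)[0]
    p,q=o1+s[0]*d1,o2+s[1]*d2
    return (p+q)/2,np.linalg.norm(p-q)
E
python3 - <<'E'
from rig import bot
from h import *
ims=[bot.capture("top").astype(float) for _ in range(3)]+[cv2.imread("pics/top0.png").astype(float)]
t=np.mean(ims,0);np.save("top.npy",t)
print("cam",ray("top",(0,0))[0],ray("side",(0,0))[0])
U=8
def up(x0,y0,x1,y1): return cv2.resize(t[y0:y1,x0:x1].astype(np.float32),None,fx=U,fy=U,interpolation=cv2.INTER_CUBIC)
def back(p,x0,y0): return (np.asarray(p,float)+.5)/U-.5+[x0,y0]
z=up(165,110,275,235)
b=z[...,0]-z[...,2]; print("blue range",b.max())
m=(b>35).astype(np.uint8)
cs,_=cv2.findContours(m,cv2.RETR_EXTERNAL,cv2.CHAIN_APPROX_NONE);c=max(cs,key=cv2.contourArea)
r=cv2.minAreaRect(c);bx=cv2.boxPoints(r)
for p in bx:
    q=back(p,165,110);print(q.round(2),plane("top",q,.02).round(4))
h=(z[...,2]-z[...,0]); 
m2=((h>60)&(z[...,2]>110)).astype(np.uint8)
n,l,st,ce=cv2.connectedComponentsWithStats(m2)
for i in range(1,n):
    if st[i,4]>60: print("warm",st[i,4],back(ce[i],165,110).round(2),z[int(ce[i][1]),int(ce[i][0])])
cv2.imwrite("pics/bm.png",cv2.resize(np.clip(z*1.4,0,255).astype(np.uint8)[:, :],(550,625)))
k=up(335,200,395,255)
cv2.imwrite("pics/cm.png",np.clip(k*1.4,0,255).astype(np.uint8))
E
```

```text
cam [ 0.48978624 -0.05463927  0.96221288] [ 0.07458095 -0.9824989   0.52638013]
blue range 58.574955
[209.05 126.39] [0.7042 0.1962 0.02  ]
[233.2  121.66] [0.7158 0.1354 0.02  ]
[243.07 172.12] [0.5873 0.1119 0.02  ]
[218.92 176.84] [0.5761 0.1726 0.02  ]
warm 265 [210.57 165.93] [ 54.053356  87.67671  143.40742 ]
```

View pics/bm.png

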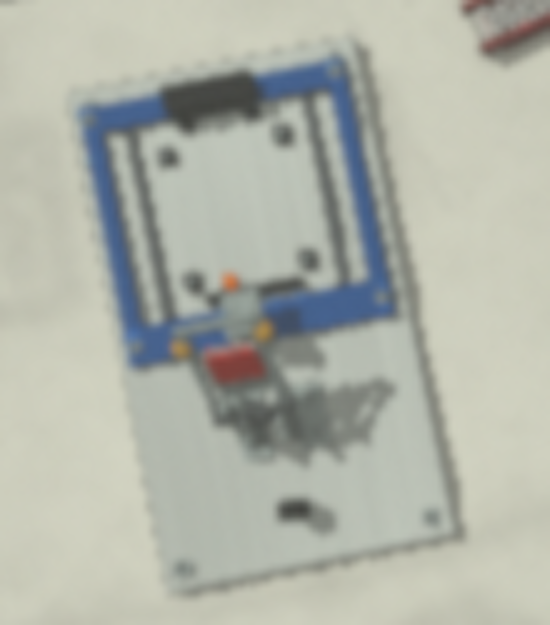

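View pics/cm.png

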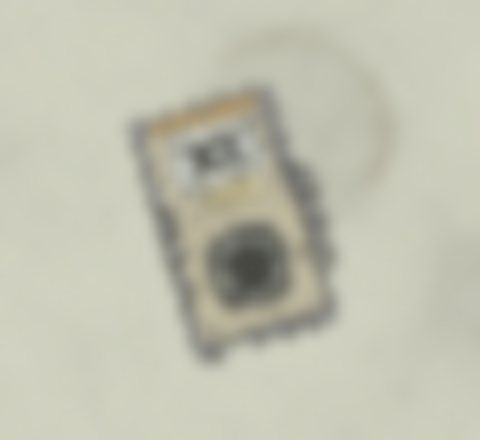

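```bash
cat > m.py <<'E'
from h import *
t=np.load("top.npy");U=8
def up(x0,y0,x1,y1): return cv2.resize(t[y0:y1,x0:x1].astype(np.float32),None,fx=U,fy=U,interpolation=cv2.INTER_CUBIC)
def rect(m,off,zz,name):
    cs,_=cv2.findContours(m,cv2.RETR_EXTERNAL,cv2.CHAIN_APPROX_NONE);c=max(cs,key=cv2.contourArea)
    r=cv2.minAreaRect(c);bx=cv2.boxPoints(r)
    P=c[:,0].astype(float);L=[]
    for i in range(4):
        a,b=bx[i],bx[(i+1)%4];e=(b-a)/np.linalg.norm(b-a);s=(P-a)@e;d=abs((P-a)@np.array([-e[1],e[0]]))
        ln=np.linalg.norm(b-a);k=(d<10)&(s>.12*ln)&(s<.88*ln)
        q=P[k];f=cv2.fitLine(q.astype(np.float32),cv2.DIST_HUBER,0,.01,.01).ravel()
        L.append(f)
    out=[]
    for i in range(4):
        f,g=L[i-1],L[i]
        s=np.linalg.solve(np.c_[f[:2],-g[:2]],g[2:]-f[2:]);p=f[2:]+s[0]*f[:2]
        q=(p+.5)/U-.5+off;out.append(plane("top",q,zz))
        print(name,q.round(2),out[-1].round(4))
    out=np.array(out)
    for i in range(4): 
        e=out[(i+1)%4]-out[i];print("  len",np.linalg.norm(e).round(4),"ang",np.degrees(np.arctan2(e[1],e[0])).round(2))
    return out
E
python3 - <<'E'
from m import *
z=up(165,110,275,235);b=z[...,0]-z[...,2]
for th in (18,26):
    m=(b>th).astype(np.uint8);m=cv2.morphologyEx(m,cv2.MORPH_CLOSE,np.ones((25,25)))
    m=cv2.morphologyEx(m,cv2.MORPH_OPEN,np.ones((13,13)));rect(m,[165,110],.02,f"yoke{th}")
cv2.imwrite("pics/m1.png",m*255)
k=up(335,200,395,255);bg=np.median(k.reshape(-1,3),0);d=np.linalg.norm(k-bg,axis=2)
print(bg)
for th in (22,35):
    m=(d>th).astype(np.uint8);m=cv2.morphologyEx(m,cv2.MORPH_CLOSE,np.ones((45,45)))
    m=cv2.morphologyEx(m,cv2.MORPH_OPEN,np.ones((25,25)));rect(m,[335,200],.006,f"car{th}")
cv2.imwrite("pics/m2.png",m*255)
E
```

```text
yoke18 [228.78 121.81] [0.7155 0.1466 0.02  ]
yoke18 [233.05 120.92] [0.7177 0.1358 0.02  ]
yoke18 [243.68 172.52] [0.5863 0.1103 0.02  ]
yoke18 [215.43 177.71] [0.574  0.1813 0.02  ]
  len 0.011 ang -78.5
  len 0.1339 ang -169.03
  len 0.072 ang 99.81
  len 0.1457 ang -13.79
yoke26 [240.01 119.77] [0.7205 0.1182 0.02  ]
yoke26 [232.82 121.3 ] [0.7167 0.1364 0.02  ]
yoke26 [243.3  172.18] [0.5871 0.1113 0.02  ]
yoke26 [214.39 177.85] [0.5737 0.1839 0.02  ]
  len 0.0185 ang 101.65
  len 0.132 ang -169.04
  len 0.0739 ang 100.5
  len 0.1608 ang -24.11
[134.08344 146.20253 145.5777 ]
car22 [349.68 214.99] [ 0.4746 -0.1583  0.006 ]
car22 [376.19 205.88] [ 0.4971 -0.2275  0.006 ]
car22 [376.19 240.37] [ 0.408  -0.2259  0.006 ]
car22 [358.69 245.27] [ 0.3961 -0.1803  0.006 ]
  len 0.0728 ang -71.99
  len 0.0891 ang 178.94
  len 0.0471 ang 104.55
  len 0.0815 ang 15.67
car35 [350.14 215.22] [ 0.4739 -0.1595  0.006 ]
car35 [371.37 208.25] [ 0.4911 -0.2149  0.006 ]
car35 [378.29 239.43] [ 0.4103 -0.2314  0.006 ]
car35 [358.88 244.92] [ 0.397  -0.1808  0.006 ]
  len 0.058 ang -72.76
  len 0.0825 ang -168.46
  len 0.0523 ang 104.7
  len 0.0798 ang 15.51
```

View pics/m1.png

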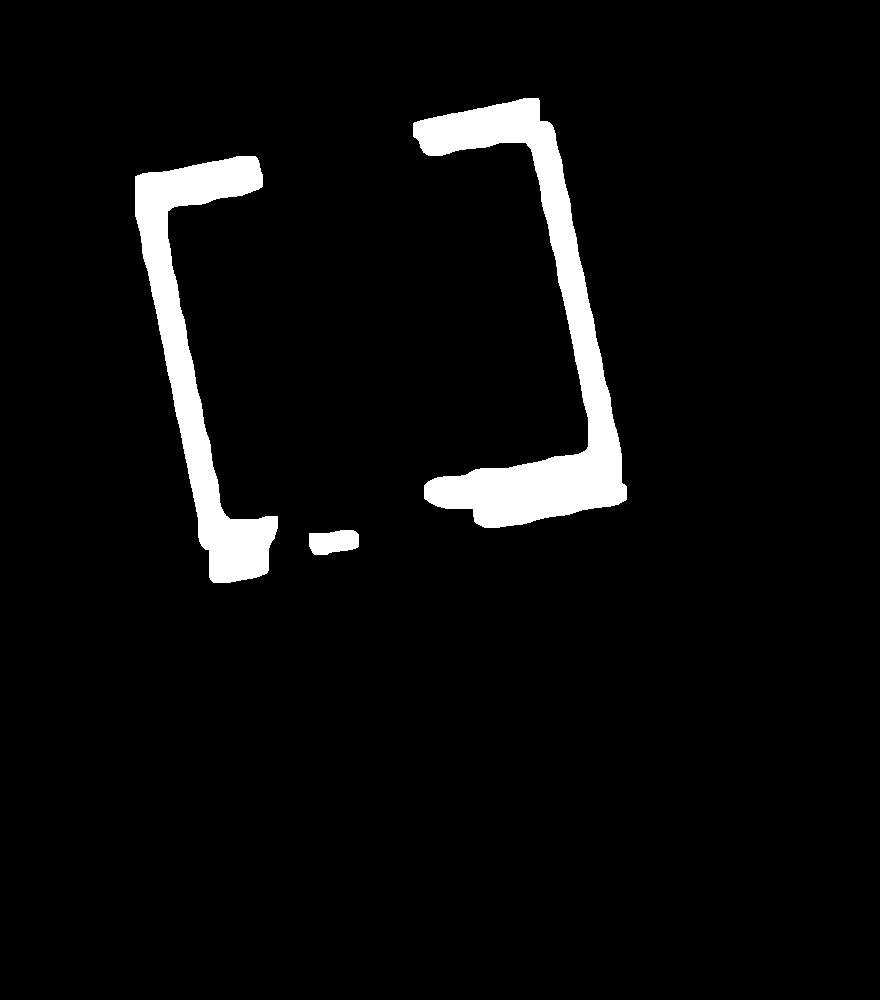

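View pics/m2.png

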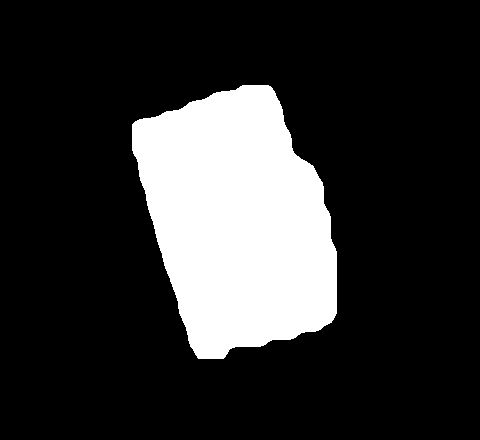

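```bash
cat > fix.py <<'E'
from m import *
from scipy.optimize import least_squares
off=np.array([165,110])
z=up(165,110,275,235);b=cv2.GaussianBlur(z[...,0]-z[...,2],(0,0),3)
bl=lambda p:(np.asarray(p,float)+.5)/U-.5+off
# scan rows for left outer and right inner edges (half-max crossings)
def edge(pr):  # profile: first half-max crossing coming from index0
    pk=pr.max();base=np.median(pr[:6]);h=(pk+base)/2;i=np.argmax(pr>h);return i-1+(h-pr[i-1])/(pr[i]-pr[i-1])
LO=[];RI=[];FR=[];RO=[];RR=[]
for r in range(250,480,6):
    xl=150+(r-200)*0.195   # approx left outer
    a=int(xl-45);LO.append((a+edge(b[r,a:int(xl)+22]),r))
    xr=545+(r-200)*0.2
    if r<430:
        a=int(xr-40);RI.append((a+edge(b[r,a:int(xr)+18]),r))
        a=int(xr+60);RO.append((a-edge(b[r,int(xr)+8:a][::-1])-1,r))
for c in list(range(495,600,6)):
    yb=525-(c-490)*0.19;a=int(yb+40);FR.append((c,a-edge(b[int(yb)-30:a,c][::-1])-1))
for c in list(range(165,240,6))+list(range(435,530,6)):
    yt=175-(c-140)*0.2;a=int(yt-35);RR.append((c,a+edge(b[a:int(yt)+20,c])))
sets=[("LO",LO,.02,1,68),("RI",RI,.02,1,-58),("RO",RO,.013,1,-68),("FR",FR,.015,0,41)]
W=[(n,np.array([plane("top",bl(p),zz) for p in P]),ax,v/1000) for n,P,zz,ax,v in sets]
def loc(P,q):
    c,s=np.cos(q[2]),np.sin(q[2]);d=P[:,:2]-q[:2];return np.c_[d@[c,s],d@[-s,c]]
def f(q): return np.concatenate([(loc(P,q)[:,ax]-v)*1e3 for n,P,ax,v in W])
r=least_squares(f,[.53,.15,.19],loss="soft_l1");q=r.x
if __name__=="__main__":
    print(q,np.degrees(q[2]))
    for n,P,ax,v in W:
        e=(loc(P,q)[:,ax]-v)*1e3;print(n,e.mean().round(2),e.std().round(2),"slope",np.polyfit(loc(P,q)[:,1-ax]*1e3,e,1)[0].round(4))
    P=np.array([plane("top",bl(p),.026) for p in RR]);print("rear",(loc(P,q)[:,0]*1e3).round(1))
    P=plane("top",(210.57,165.93),.0175)[None];print("key",loc(P,q)*1e3,P)
    for nm,u in(("BL",(172/5*1+0,0)),):pass
    for nm,(u,v),zz in (("pBL",(172,595),.012),("pBR",(452,537),.012),("pTL",(72,95),.012),("pTR",(355,45),.012),("rest",(294,510),.03)):
        P=plane("top",np.array([u/5,v/5])-.4+off,zz)[None];print(nm,(loc(P,q)*1e3).round(1))
E
python3 fix.py
```

```text
[0.53475131 0.1699533  0.18471415] 10.583341448816494
LO -0.23 0.15 slope 0.0054
RI -0.67 0.16 slope 0.0071
RO 1.54 0.19 slope 0.0099
FR -0.0 0.16 slope -0.0044
rear [170.8 170.6 170.6 170.6 170.6 170.7 170.8 170.8 170.7 170.6 170.6 170.7
 170.8 171.3 171.3 171.4 171.4 171.3 171.2 171.2 171.3 171.4 171.5 171.5
 171.4 171.3 171.6 172.3 173.1]
key [[72.68950338 10.77490508]] [[0.60422529 0.19389547 0.0175    ]]
pBL [[-76.9  71.1]]
pBR [[-76.2 -73. ]]
pTL [[182.6  72. ]]
pTR [[180.4 -73.4]]
rest [[-47.6  -1.4]]
```

```bash
cat > car.py <<'E'
from m import *
off=np.array([335,200]);bl=lambda p:(np.asarray(p,float)+.5)/U-.5+off
k=up(335,200,395,255);bg=np.median(k.reshape(-1,3),0);d=cv2.GaussianBlur(np.linalg.norm(k-bg,axis=2),(0,0),2)
g=lambda x,y:cv2.remap(d,np.float32([x]),np.float32([y]),cv2.INTER_LINEAR).ravel()
C=np.array([232,222.]);th=np.radians(15.5)
# image dirs: carrier +x up-ish, left
ex=np.array([-np.sin(th),-np.cos(th)]);ey=np.array([-np.cos(th),np.sin(th)])
def scan(c,dirv,n0,n1):
    s=np.arange(n1,n0,-1.);P=c+s[:,None]*dirv;pr=g(P[:,0],P[:,1])
    # outermost band: find first local max from outside
    i=next(i for i in range(3,len(pr)-3) if pr[i]>25 and pr[i]>=pr[i+1] and pr[i]>=pr[i-1]);h=pr[i]/2
    j=np.argmax(pr>h);return P[j]
px=8/2.5
res={}
for nm,rng,dv,ov,a,b_ in (("yl",[-34,-30,-26,-22,22,26,30,34],ey,ex,40,105),("yr",[22,26,30,34,-26,-30,-34],-ey,ex,40,105),
   ("xt",range(-18,19,4),ex,ey,90,160),("xb",[-19,-14,-9,-4,1],-ex,ey,90,160)):
    W=[]
    for s in rng:
        try:W.append(plane("top",bl(scan(C+ov*s*px,dv,a,b_)),.004)[:2])
        except StopIteration:pass
    W=np.array(W);res[nm]=W
    f=cv2.fitLine(W.astype(np.float32),cv2.DIST_L2,0,1e-4,1e-4).ravel();print(nm,len(W),"ang",np.degrees(np.arctan2(f[1],f[0])).round(2),W.mean(0).round(4))
for t_ in (14.5,15.5,16.5):
    t=np.radians(t_);a=np.array([np.cos(t),np.sin(t)]);b=np.array([-np.sin(t),np.cos(t)])
    xs=[(res[n]@a).mean() for n in("xt","xb")];ys=[(res[n]@b).mean() for n in("yl","yr")]
    print(t_,"size",np.diff(xs),np.diff(ys),"centre",(a*np.mean(xs)+b*np.mean(ys)).round(4),[ (res[n]@v).std().round(5) for n,v in(("xt",a),("xb",a),("yl",b),("yr",b))])
E
python3 car.py
python3 - <<'E'
from fix import *
t=np.radians(10.9);q=np.array([0,0,t]);e={n:loc(P,q)[:,ax].mean()-v for n,P,ax,v in W};print(e)
k=loc(plane("top",(210.57,165.93),.0175)[None],q)[0]-[.0735,.011];print(k)
x0=e["FR"];y0=(e["LO"]+e["RI"])/2
c,s=np.cos(t),np.sin(t);print("orig",c*x0-s*y0,s*x0+c*y0, {n:loc(P,[c*x0-s*y0,s*x0+c*y0,t])[:,ax].std() for n,P,ax,v in W})
E
```

```text
yl 8 ang 15.55 [ 0.436  -0.1702]
yr 7 ang 15.28 [ 0.4516 -0.2177]
xt 10 ang -72.38 [ 0.4816 -0.1837]
xb 5 ang -74.54 [ 0.4053 -0.2132]
14.5 size [-0.08124694] [-0.04995701] centre [ 0.4424 -0.1943] [np.float64(0.00072), np.float64(0.00028), np.float64(0.0006), np.float64(0.00048)]
15.5 size [-0.08139965] [-0.05000588] centre [ 0.4423 -0.1944] [np.float64(0.00054), np.float64(0.00025), np.float64(0.00027), np.float64(0.00029)]
16.5 size [-0.08152757] [-0.05003951] centre [ 0.4423 -0.1944] [np.float64(0.00039), np.float64(0.00029), np.float64(0.00056), np.float64(0.00069)]
{'LO': np.float64(0.0649180886241191), 'RI': np.float64(0.06456741332904316), 'RO': np.float64(0.06678677921337539), 'FR': np.float64(0.5570210556336821)}
[0.55648904 0.06514109]
orig 0.5347291195585638 0.16890485167513802 {'LO': np.float64(9.793530622025265e-05), 'RI': np.float64(0.00010673847352581451), 'RO': np.float64(0.00011987978882178961), 'FR': np.float64(0.00014981296283729935)}
```

```bash
cat >> h.py <<'E'
from scipy.spatial.transform import Rotation as Ro
def Rdown(yaw): # tool x at world angle yaw (deg), z down
    c,s=np.cos(np.radians(yaw)),np.sin(np.radians(yaw));return np.array([[c,s,0],[s,-c,0],[0,0,-1.]])
FO=np.array([.5347,.1689,0]);FA=10.9
def fx(x,y,z): # fixture mm -> world
    c,s=np.cos(np.radians(FA)),np.sin(np.radians(FA));return FO+np.array([c*x-s*y,s*x+c*y,z])/1000
def infx(p):
    c,s=np.cos(np.radians(FA)),np.sin(np.radians(FA));d=(np.asarray(p)-FO)*1000;return np.array([c*d[0]+s*d[1],-s*d[0]+c*d[1],d[2]])
def row(p,R=None,st=None):
    from rig import bot
    st=st or bot.read_state();R0=st["tcp_rot"]
    d=R0.T@(np.asarray(p)-st["position"])/.2
    r=np.zeros(3) if R is None else Ro.from_matrix(R0.T@R).as_rotvec()/(np.pi/2)
    return np.r_[d,r].round(4).tolist()
def rep():
    from rig import bot
    s=bot.read_state();R=s["tcp_rot"];print("t",round(s["time_s"],2),"pos",s["position"].round(4),"fx",infx(s["position"]).round(1),"yaw",np.degrees(np.arctan2(R[1,0],R[0,0])).round(2),"tilt",np.degrees(R[:2,2]).round(2),"F",s["force"].round(1),"open",round(s["opening"],3),"q",s["joint_positions"].round(1))
E
python3 - <<'E'
from h import *
rep();print(row([.38,.40,.2],Rdown(156-70)))
E
```

```text
t 0.25 pos [0.2534 0.571  0.2029] fx [-200.2  448.   202.9] yaw 156.07 tilt [-0.03 -0.05] F [-0.4 -0.4 -0. ] open 0.995 q [ 55.8  30.3  82.1  -0.   67.7 -10.2]
[-0.9255, -0.5244, 0.0148, -0.0006, 0.0003, 0.7785]
```

>>> carry_out([
  [-0.93,-0.52,0.01,0,0,0.78],
  [-0.93,-0.52,0.01,0,0,0.78],
  [-0.93,-0.52,0.01,0,0,0.78],
  [-0.93,-0.52,0.01,0,0,0.78],
], jaw=1)

```text
time_s: 0.75
position: [0.3828, 0.3978, 0.2009]
tcp_rot: [[-0.384, 0.924, -0.0], [0.924, 0.384, -0.001], [-0.001, -0.001, -1.0]]
force: [-0.4, 0.0, 0.5]
opening: 1.004
```

```bash
python3 - <<'E'
from h import *
rep();print(row([.43,.19,.2],Rdown(50)))
E
```

```text
t 0.75 pos [0.3828 0.3978 0.2009] fx [-105.8  253.5  200.9] yaw 112.56 tilt [-0.01 -0.08] F [-0.4  0.   0.5] open 1.004 q [34.5 24.8 92.8 -0.1 62.5 12. ]
[-1.05, -0.1808, 0.0059, 0.0, 0.0009, 0.6951]
```

>>> carry_out([
  [-1,-0.18,0.0,0,0,0.69],
  [-1,-0.18,0.0,0,0,0.69],
  [-1,-0.18,0.0,0,0,0.69],
  [-1,-0.18,0.0,0,0,0.69],
])

```text
time_s: 1.25
position: [0.4268, 0.1963, 0.2012]
tcp_rot: [[0.35, 0.937, -0.0], [0.937, -0.35, -0.002], [-0.002, 0.0, -1.0]]
force: [0.2, 0.1, -0.0]
opening: 0.995
```

```bash
python3 - <<'E'
from h import *
rep();print(row([.44,.0,.17],Rdown(15.5)))
E
```

```text
t 1.25 pos [0.4268 0.1963 0.2012] fx [-100.7   47.3  201.2] yaw 69.53 tilt [-0.01 -0.1 ] F [ 0.2  0.1 -0. ] open 0.995 q [ 1.110e+01  1.850e+01  1.038e+02 -1.000e-01  5.770e+01  3.160e+01]
[-0.8961, 0.4048, 0.1579, 0.0008, 0.0008, 0.6003]
```

>>> carry_out([
  [-0.9,0.4,0.16,0,0,0.6],
  [-0.9,0.4,0.16,0,0,0.6],
  [-0.9,0.4,0.16,0,0,0.6],
  [-0.9,0.4,0.16,0,0,0.6],
  [-0.9,0.4,0.16,0,0,0.6],
])

```text
time_s: 1.88
position: [0.439, -0.0022, 0.1694]
tcp_rot: [[0.962, 0.273, -0.0], [0.273, -0.962, -0.002], [-0.001, 0.002, -1.0]]
force: [-0.1, 1.4, -0.5]
opening: 1.002
```

```bash
python3 - <<'E'
from h import *
rep();print(row([.4423,-.1944,.12],Rdown(15.5)))
E
```

```text
t 1.88 pos [ 0.439  -0.0022  0.1694] fx [-126.3 -150.   169.4] yaw 15.84 tilt [-0.02 -0.1 ] F [-0.1  1.4 -0.5] open 1.002 q [-1.49e+01  1.92e+01  1.10e+02 -1.00e-01  5.09e+01  5.94e+01]
[-0.2463, 0.9284, 0.2486, 0.001, 0.0005, 0.0037]
```

>>> carry_out([
  [-0.246,0.928,0.25,0,0,0.004],
  [-0.246,0.928,0.25,0,0,0.004],
  [-0.246,0.928,0.25,0,0,0.004],
  [-0.246,0.928,0.25,0,0,0.004],
  [-0.246,0.928,0.5,0,0,0.004],
  [-0.246,0.928,0.65,0,0,0.004],
])

```text
time_s: 2.62
position: [0.4416, -0.1935, 0.0386]
tcp_rot: [[0.964, 0.267, -0.002], [0.267, -0.964, -0.0], [-0.002, 0.0, -1.0]]
force: [0.6, 0.7, -0.2]
opening: 1.0
```

```bash
python3 - <<'E'
from h import *
rep();print(row([.4423,-.1944,.026],Rdown(15.5)))
from rig import bot
im=bot.capture("side");cv2.imwrite("pics/s1.png",cv2.resize(im[200:300,260:400],None,fx=5,fy=5,interpolation=cv2.INTER_CUBIC))
E
```

```text
t 2.62 pos [ 0.4416 -0.1935  0.0386] fx [-159.9 -338.3   38.6] yaw 15.46 tilt [-0.09 -0.03] F [ 0.6  0.7 -0.2] open 1.0 q [-3.69e+01  3.58e+01  1.10e+02 -1.00e-01  3.43e+01  3.77e+01]
[0.0023, 0.005, 0.0628, 0.0, 0.0011, -0.0005]
```

View pics/s1.png

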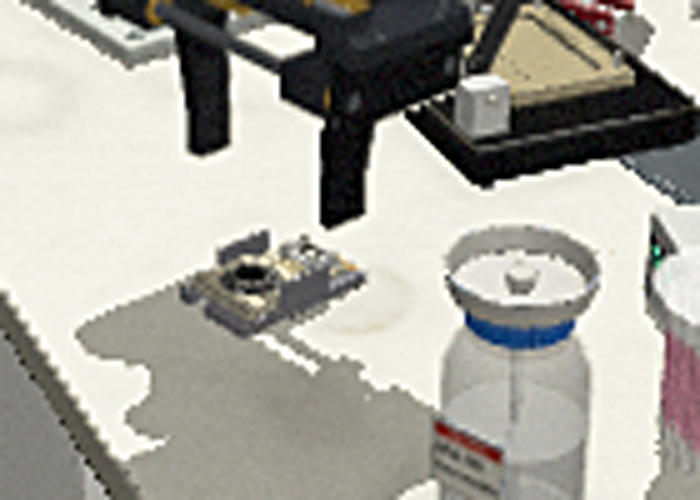

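```bash
python3 - <<'E'
from h import *
from rig import bot
R=Rdown(15.5)
for p in ([.4416,-.1935,.0196],[.4416,-.1935,.12],):
  for s in(-1,1):
    q=proj("side",np.array(p)+s*.05*R[:,1]);print((q-[260,200])*5)
print((proj("side",[.4423,-.1944,.01])-[260,200])*5)
rep()
for n in("side","top"):
  im=bot.capture(n);cv2.imwrite(f"pics/{n}2.png",im)
im=cv2.imread("pics/side2.png");cv2.imwrite("pics/s2.png",cv2.resize(im[200:300,260:400],None,fx=5,fy=5,interpolation=cv2.INTER_CUBIC))
im=cv2.imread("pics/top2.png");cv2.imwrite("pics/t2.png",cv2.resize(im[180:280,300:440],None,fx=5,fy=5,interpolation=cv2.INTER_CUBIC))
E
```

```text
[205.20361181 218.07604996]
[339.33079093 296.81284409]
[201.6007932  35.8481056]
[341.12681276 104.12567973]
[272.10225288 273.74895637]
t 2.67 pos [ 0.4399 -0.1922  0.0359] fx [-161.4 -336.7   35.9] yaw 15.47 tilt [-0.36  0.17] F [-1.   0.6 -1.8] open 1.003 q [-3.690e+01  3.610e+01  1.101e+02 -1.000e-01  3.420e+01  3.770e+01]
```

View pics/s2.png

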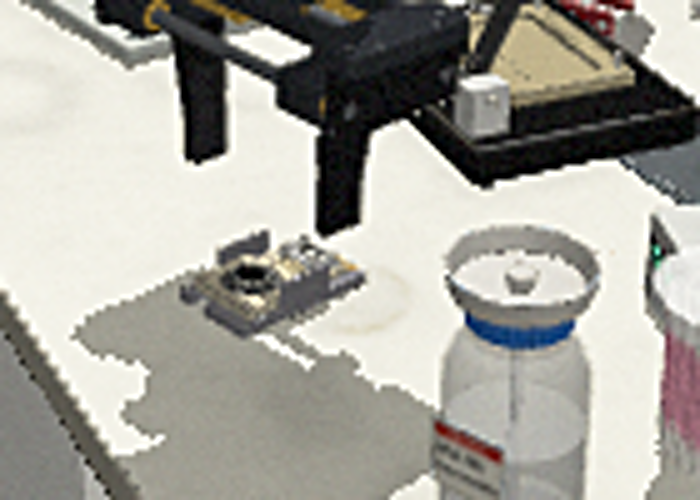

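View pics/t2.png

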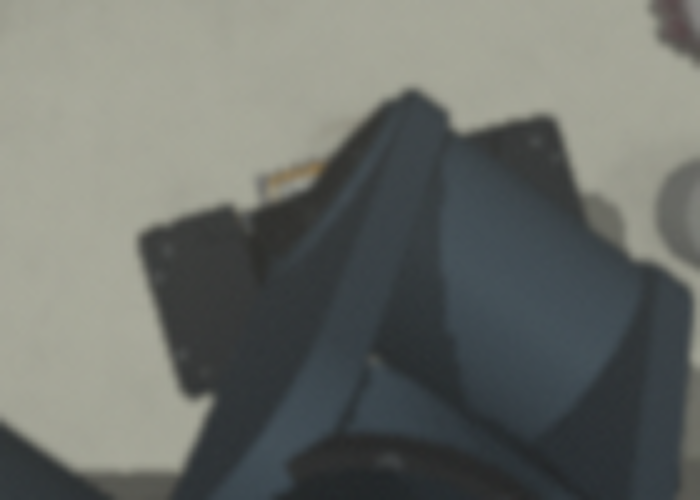

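```bash
python3 - <<'E'
from h import *
u=lambda a,b:((a+.5)/5-.5+300,(b+.5)/5-.5+180)
for z in(.09,.11,.13):
  L1,L2,Rr=[plane("top",u(*p),z) for p in((143,237),(190,397),(553,118))]
  d=Rr-L1
  print(z,L1.round(4),L2.round(4),"len",np.linalg.norm(L2-L1),"edge",np.linalg.norm(d),"centre",((Rr+L2)/2).round(4))
E
```

```text
0.09 [ 0.4485 -0.0981  0.09  ] [ 0.3731 -0.119   0.09  ] len 0.07821244034502675 edge 0.20245454301017313 centre [ 0.4374 -0.2062  0.09  ]
0.11 [ 0.4494 -0.0971  0.11  ] [ 0.3758 -0.1175  0.11  ] len 0.07641901485514302 edge 0.19781222349711997 centre [ 0.4386 -0.2028  0.11  ]
0.13 [ 0.4504 -0.0961  0.13  ] [ 0.3785 -0.1161  0.13  ] len 0.07462558936525916 edge 0.1931699039840669 centre [ 0.4398 -0.1993  0.13  ]
```

```bash
python3 - <<'E'
from h import *
from rig import bot
c=bot.camera_info("side");print(np.abs(c["view"]-cam("side")[1]).max(),np.abs(c["camera_matrix"]-cam("side")[0]).max())
def z3(p):q=proj("side",p);return ((q-[255,145]+.5)*8-.5).round(0)
for n,a in (("plate -75,-75",(-75,-75,12)),("plate -75,75",(-75,75,12)),("yoke41,-68",(41,-68,20)),("yoke41,68",(41,68,20)),("key",(73.5,11,17.5)),("rest top",(-46,0,30)),("yoke rear -68",(175,-68,20))):print(n,z3(fx(*a)))
R=Rdown(156)
for s in(-1,1):print("start tip",proj("side",np.array([.2534,.571,.184])+s*.05*R[:,1]),proj("top",np.array([.2534,.571,.184])+s*.05*R[:,1]))
im=cv2.imread("pics/side0.png");cv2.imwrite("pics/s0z.png",cv2.resize(im[40:140,110:230],None,fx=5,fy=5))
E
```

```text
0.0 0.0
plate -75,-75 [248. 519.]
plate -75,75 [ 53. 398.]
yoke41,-68 [484. 423.]
yoke41,68 [297. 325.]
key [436. 352.]
rest top [207. 397.]
yoke rear -68 [742. 349.]
start tip [174.02034564 130.62671994] [ 25.70978183 340.32210952]
start tip [181.84266155 124.32018227] [-20.37865124 321.2506543 ]
```

View pics/s0z.png

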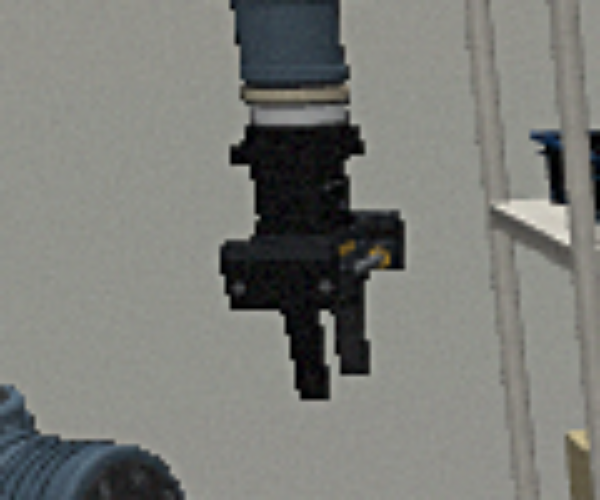

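The reported TCP and the pictures disagree. At the start and now, the fingertips show about 33 mm higher than the pose implies, while fixture points agree in both views. I'll descend in checked steps.

>>> carry_out([
  [0.0,0.0,0.06,0,0,0],
  [0.0,0.0,0.06,0,0,0],
])

```text
time_s: 3.02
position: [0.4414, -0.1926, 0.0272]
tcp_rot: [[0.963, 0.268, -0.003], [0.268, -0.963, 0.001], [-0.003, -0.002, -1.0]]
force: [-0.2, 0.5, -0.2]
opening: 1.0
```

```bash
cat >> h.py <<'E'
def look(n,box,f,name):
    from rig import bot
    im=bot.capture(n);x0,y0,x1,y1=box;cv2.imwrite(f"pics/{name}.png",cv2.resize(im[y0:y1,x0:x1],None,fx=f,fy=f,interpolation=cv2.INTER_CUBIC));return im
E
python3 - <<'E'
from h import *
rep();look("side",(260,200,400,300),5,"s3");rep()
E
```

```text
t 3.02 pos [ 0.4414 -0.1926  0.0272] fx [-160.  -337.3   27.2] yaw 15.55 tilt [-0.19  0.04] F [-0.2  0.5 -0.2] open 1.0 q [-3.680e+01  3.710e+01  1.103e+02 -1.000e-01  3.280e+01  3.770e+01]
t 3.08 pos [ 0.4416 -0.1928  0.0274] fx [-159.8 -337.6   27.4] yaw 15.54 tilt [-0.16  0.02] F [-0.2 -0.1  0.2] open 0.998 q [-3.690e+01  3.710e+01  1.103e+02 -1.000e-01  3.280e+01  3.770e+01]
```

View pics/s3.png

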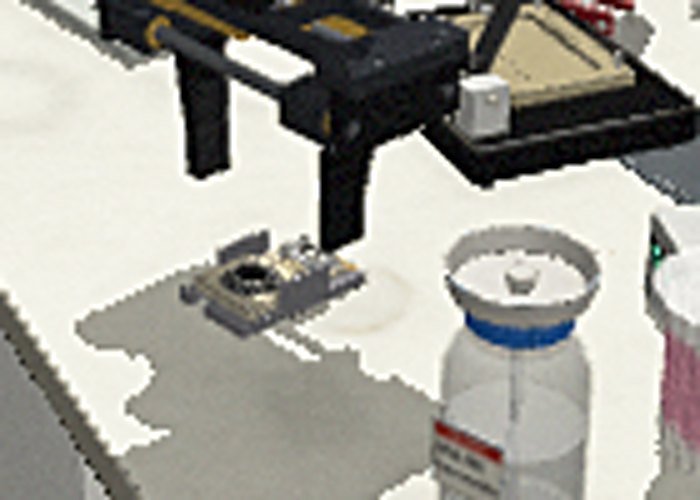

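>>> carry_out([
  [0.004,0.009,0.05,0,0,0],
  [0.004,0.009,0.08,0,0,0],
  [0.004,0.009,0.08,0,0,0],
])

```text
time_s: 3.45
position: [0.4424, -0.1941, 0.0109]
tcp_rot: [[0.963, 0.268, -0.004], [0.268, -0.963, 0.001], [-0.003, -0.002, -1.0]]
force: [0.8, 0.3, 0.1]
opening: 0.997
```

```bash

python3 - <<'E'
from h import *
rep();look("side",(260,200,400,300),5,"s4")
E
```

```text
t 3.45 pos [ 0.4424 -0.1941  0.0109] fx [-159.3 -339.    10.9] yaw 15.53 tilt [-0.22  0.06] F [0.8 0.3 0.1] open 0.997 q [-36.9  39.1 110.4  -0.2  30.8  37.7]
```

View pics/s4.png

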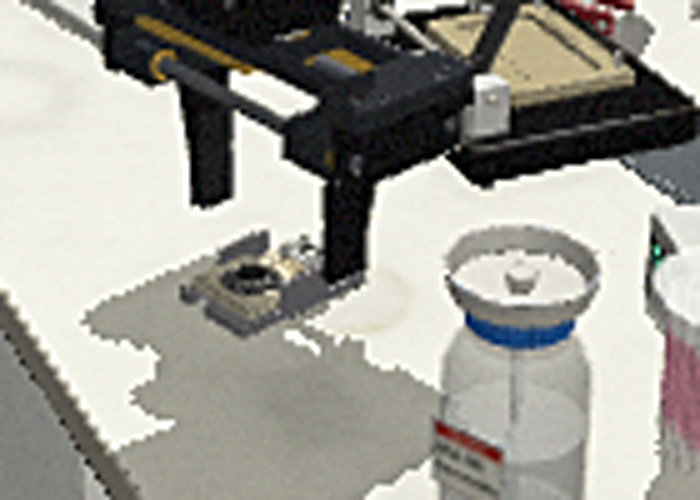

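```bash

python3 - <<'E'
from h import *
c=np.array([.4423,-.1944,0]);t=np.radians(15.5);a=np.array([np.cos(t),np.sin(t),0]);b=np.array([-np.sin(t),np.cos(t),0])
z4=lambda p:((proj("side",p)-[290,240]+.5)*14-.5).round(0)
for x,y,z in((-16,-24,20),(16,-24,20),(16,-24,6),(-16,24,20),(16,24,20),(-40,-24,0),(40,-24,3),(-40,24,6)):print((x,y,z),z4(c+a*x/1e3+b*y/1e3+[0,0,z/1e3]))
E
```

```text
(-16, -24, 20) [369. 249.]
(16, -24, 20) [509. 185.]
(16, -24, 6) [509. 256.]
(-16, 24, 20) [189. 141.]
(16, 24, 20) [328.  81.]
(-40, -24, 0) [261. 401.]
(40, -24, 3) [610. 223.]
(-40, 24, 6) [ 83. 258.]
```

>>> carry_out([
  [0,0,0.05,0,0,0],
  [0,0,0.09,0,0,0],
  [0,0,0.09,0,0,0],
])

```text
time_s: 3.88
position: [0.4419, -0.1938, -0.0078]
tcp_rot: [[0.963, 0.268, -0.005], [0.268, -0.963, 0.002], [-0.004, -0.003, -1.0]]
force: [-0.4, -0.2, 0.8]
opening: 1.003
```

```bash

python3 - <<'E'
from h import *
rep();look("side",(280,215,360,285),10,"s5");look("top",(330,190,400,260),8,"t5")
R=Rdown(15.5)
for s in(-1,1):
  for w in (-.0095,.0095):
    print(((proj("side",np.array([.4424,-.1941,.01])+s*.0435*R[:,1]*1.+w*R[:,0])-[280,215])*10).round())
E
```

```text
t 3.88 pos [ 0.4419 -0.1938 -0.0078] fx [-159.7 -338.6   -7.8] yaw 15.53 tilt [-0.29  0.12] F [-0.4 -0.2  0.8] open 1.003 q [-36.9  41.3 110.7  -0.2  28.4  37.7]
[202. 342.]
[260. 317.]
[434. 482.]
[494. 454.]
```

View pics/s5.png

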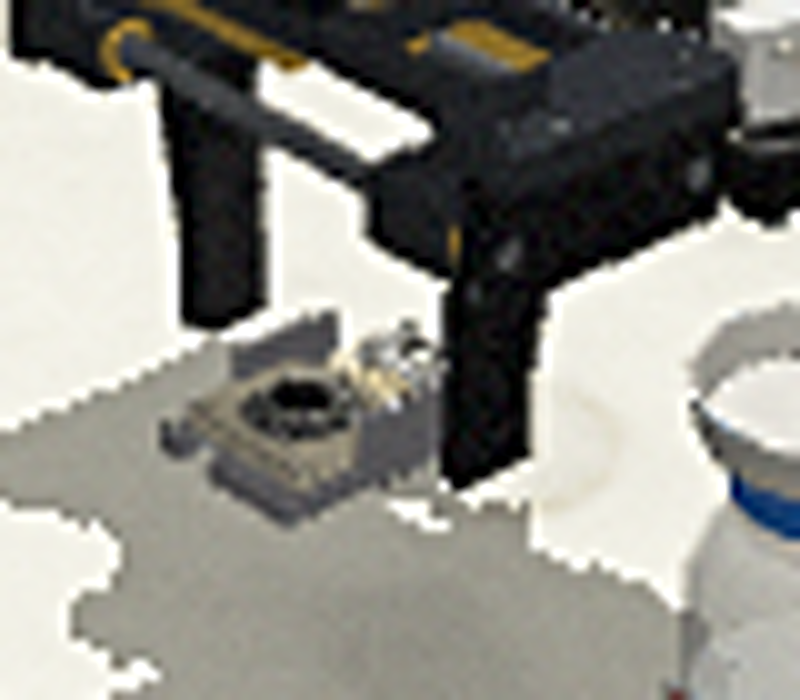

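View pics/t5.png

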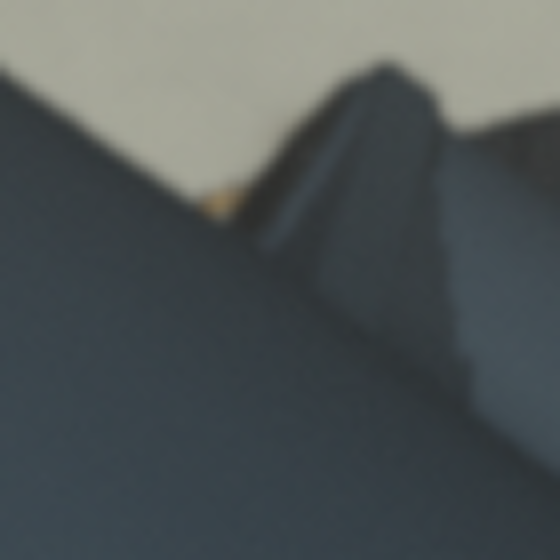

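>>> carry_out([
  [0.002,0.003,0.035,0,0,0],
  [0.002,0.003,0.035,0,0,0],
])

```text
time_s: 4.22
position: [0.4427, -0.1944, -0.0146]
tcp_rot: [[0.963, 0.268, -0.004], [0.268, -0.963, 0.002], [-0.004, -0.003, -1.0]]
force: [0.0, 1.4, 0.7]
opening: 1.002
```

```bash

python3 - <<'E'
from h import *
rep();look("side",(280,215,360,285),10,"s6")
E
```

```text
t 4.22 pos [ 0.4427 -0.1944 -0.0146] fx [-159.1 -339.4  -14.6] yaw 15.54 tilt [-0.26  0.09] F [0.  1.4 0.7] open 1.002 q [-36.9  42.1 110.6  -0.2  27.5  37.7]
```

View pics/s6.png

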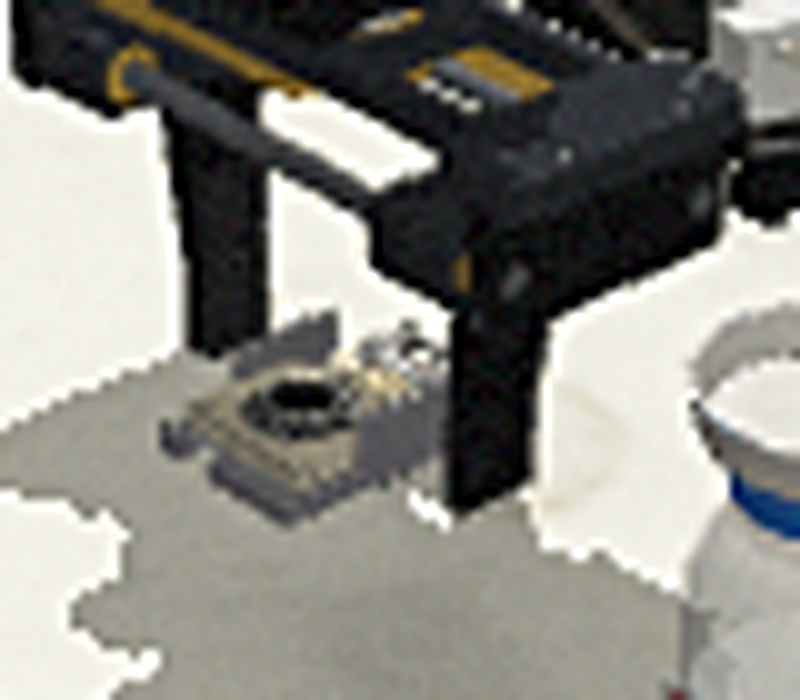

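>>> carry_out([
  [0,0,0,0,0,0],
  [0,0,0,0,0,0],
  [0,0,0,0,0,0],
  [0,0,0,0,0,0],
  [0,0,0,0,0,0],
], jaw=-1)

```text
time_s: 4.9
position: [0.4427, -0.1944, -0.0144]
tcp_rot: [[0.963, 0.268, -0.004], [0.268, -0.963, 0.001], [-0.004, -0.003, -1.0]]
force: [-0.9, -0.2, 0.4]
opening: 0.544
```

```bash

python3 - <<'E'
from h import *
rep();look("side",(280,215,360,285),10,"s7")
E
```

```text
t 4.9 pos [ 0.4427 -0.1944 -0.0144] fx [-159.  -339.4  -14.4] yaw 15.54 tilt [-0.25  0.08] F [-0.9 -0.2  0.4] open 0.544 q [-36.9  42.1 110.6  -0.2  27.5  37.7]
```

View pics/s7.png

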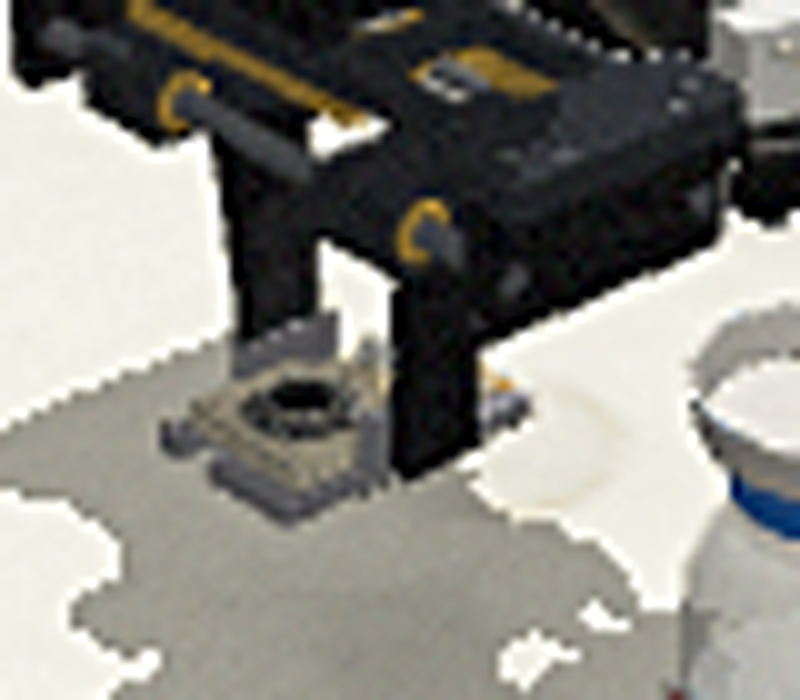

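```bash

python3 - <<'E'
from h import *
for a,b in(((342,175),(174,334)),((395,202),(254,318))):
  p,e=tri((np.array(a)+.5)/8-.5+[255,145],(np.array(b)+.5)/4.8-.5+[165,110]);print(p,e,infx(p))
p,e=tri((np.array((347,229))+.5)/8-.5+[255,145],(np.array((228,350))+.5)/4.8-.5+[165,110]);print("red",p,e,infx(p))
st=None
rep();print("lift/transfer delta to hover", row(fx(112,0,90)-[0,0,.0],Rdown(10.9)))
E
```

```text
[0.56373738 0.19404054 0.10199526] 0.00015713767497965624 [ 33.26746604  19.19613933 101.99526449]
[0.57085057 0.15627904 0.10098245] 0.00028843481364995086 [ 33.11179664 -19.22916684 100.98245263]
red [0.55669657 0.17251558 0.08664555] 0.0003048323499533436 [22.28341309 -0.60910537 86.6455507 ]
t 4.95 pos [ 0.4427 -0.1945 -0.0143] fx [-159.  -339.4  -14.3] yaw 15.54 tilt [-0.24  0.08] F [ 0.  -0.7  0.7] open 0.549 q [-36.9  42.1 110.6  -0.2  27.5  37.7]
lift/transfer delta to hover [1.4859, -1.5833, -0.5233, -0.0015, 0.0024, 0.0515]
```

```bash

python3 - <<'E'
from h import *
print(row([.4427,-.1944,.1]),row([.44,0.,.155]))
E
```

```text
[-0.0022, -0.0019, -0.5717, 0.0, 0.0, 0.0] [0.2441, -0.9426, -0.8453, 0.0, 0.0, 0.0]
```

>>> carry_out([
  [0,0,-0.2,0,0,0],
  [0,0,-0.45,0,0,0],
  [0.08,-0.3,-0.7,0,0,0],
  [0.16,-0.6,-0.85,0,0,0],
  [0.24,-0.94,-0.85,0,0,0],
  [0.24,-0.94,-0.85,0,0,0],
])

```text
time_s: 5.7
position: [0.4381, 0.0021, 0.1566]
tcp_rot: [[0.963, 0.27, -0.004], [0.27, -0.963, 0.002], [-0.004, -0.003, -1.0]]
force: [-0.6, 0.2, -0.6]
opening: 0.547
```

```bash

python3 - <<'E'
from h import *
rep();print(row(fx(-75,-20,155),Rdown(10.9)));im=look("side",(180,100,420,280),3,"s8")
E
```

```text
t 5.7 pos [0.4381 0.0021 0.1566] fx [-126.4 -145.6  156.6] yaw 15.68 tilt [-0.25  0.1 ] F [-0.6  0.2 -0.6] open 0.547 q [-1.440e+01  2.050e+01  1.107e+02  1.000e-01  4.910e+01  5.990e+01]
[0.3085, -0.6042, 0.0088, -0.0018, 0.0024, 0.0531]
```

View pics/s8.png

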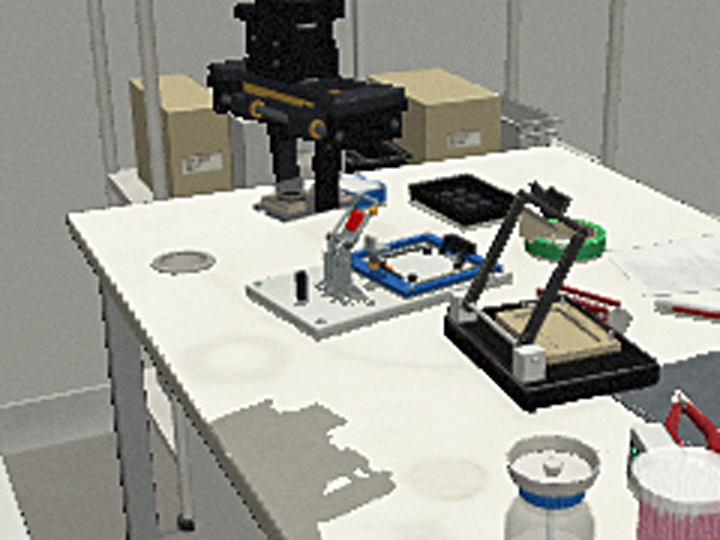

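```bash

python3 - <<'E'
from h import *
print(row(fx(30,0,155),Rdown(10.9)))
E
```

```text
[0.8401, -0.6492, 0.0083, -0.003, 0.0025, 0.0535]
```

>>> carry_out([
  [0.15,-0.3,0,-0.003,0.0025,0.03],
  [0.3,-0.6,0,-0.003,0.0025,0.0535],
  [0.58,-0.63,0,-0.003,0.0025,0.0535],
  [0.84,-0.65,0,-0.003,0.0025,0.0535],
  [0.84,-0.65,0,-0.003,0.0025,0.0535],
])

```text
time_s: 6.38
position: [0.5683, 0.1758, 0.1564]
tcp_rot: [[0.982, 0.19, 0.004], [0.19, -0.982, 0.0], [0.004, 0.0, -1.0]]
force: [0.0, -0.6, -0.8]
opening: 0.549
```

```bash

python3 - <<'E'
from h import *
rep();print(row(fx(112,0,110),Rdown(10.9)),row(fx(112,0,25),Rdown(10.9)))
E
```

```text
t 6.38 pos [0.5683 0.1758 0.1564] fx [ 34.3   0.4 156.4] yaw 10.98 tilt [0.26 0.03] F [ 0.  -0.6 -0.8] open 0.549 q [ 6.4 31.  89.4 -0.  59.3 85.5]
[0.3873, 0.0027, 0.2335, 0.0002, -0.0028, 0.0009] [0.3854, 0.0025, 0.6585, 0.0002, -0.0028, 0.0009]
```

>>> carry_out([
  [0.2,0.003,0.1,0,-0.003,0],
  [0.386,0.003,0.25,0,-0.003,0],
  [0.386,0.003,0.5,0,-0.003,0],
  [0.386,0.003,0.62,0,-0.003,0],
  [0.386,0.003,0.62,0,-0.003,0],
])

```text
time_s: 7.0
position: [0.6413, 0.1888, 0.0296]
tcp_rot: [[0.982, 0.19, -0.008], [0.19, -0.982, -0.002], [-0.008, -0.0, -1.0]]
force: [-0.4, 0.4, -0.6]
opening: 0.547
```

```bash

python3 - <<'E'
from h import *
rep();print(row(fx(112,0,20),Rdown(10.9)));im=look("side",(270,140,350,210),10,"s9");im=look("top",(160,90,280,210),5,"t9")
E
```

```text
t 7.0 pos [0.6413 0.1888 0.0296] fx [108.4  -0.6  29.6] yaw 10.94 tilt [-0.47 -0.09] F [-0.4  0.4 -0.6] open 0.547 q [ 6.9 45.8 81.9 -0.  52.8 85.9]
[0.0182, -0.0031, 0.048, -0.0, 0.0053, 0.0004]
```

View pics/s9.png

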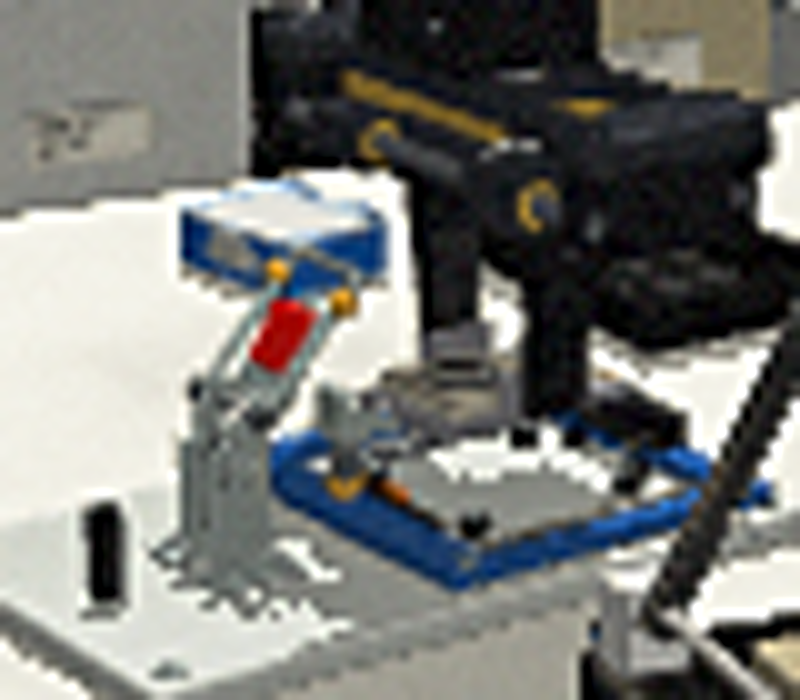

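View pics/t9.png

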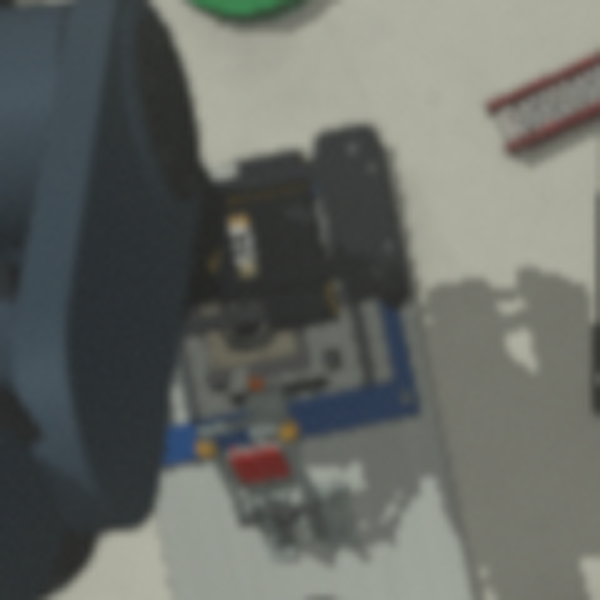

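>>> carry_out([
  [0.018,-0.003,0.0,0,0.003,0],
  [0.018,-0.003,0.0,0,0.003,0],
])

```text
time_s: 7.35
position: [0.6495, 0.1909, 0.035]
tcp_rot: [[0.982, 0.19, 0.008], [0.19, -0.982, 0.001], [0.008, 0.001, -1.0]]
force: [0.4, 0.0, -1.2]
opening: 0.55
```

```bash

python3 - <<'E'
from h import *
rep();print(row(fx(112,0,12),Rdown(10.9)));im=look("side",(270,140,350,210),10,"s10");im=look("top",(190,120,250,180),10,"t10")
z=lambda p:((proj("side",p)-[270,140]+.5)*10-.5).round(0)
w=lambda p:((proj("top",p)-[190,120]+.5)*10-.5).round(0)
from rig import bot
b=bot.read_state()["position"][2]*1e3+14.4
for x,y,h in((-40,-24,6),(-40,24,6),(-40,24,0),(-16,-24,20),(-16,24,20)):print((x,y,h),z(fx(112+x,y,b+h)),w(fx(112+x,y,b+h)))
E
```

```text
t 7.35 pos [0.6495 0.1909 0.035 ] fx [ 1.168e+02 -1.000e-01  3.500e+01] yaw 10.95 tilt [0.45 0.05] F [ 0.4  0.  -1.2] open 0.55 q [ 6.9 45.6 81.2 -0.  52.7 86. ]
[-0.0251, -0.0007, 0.1147, 0.0004, -0.005, 0.0005]
(-40, -24, 6) [452. 417.] [314. 421.]
(-40, 24, 6) [368. 377.] [119. 460.]
(-40, 24, 0) [368. 394.] [126. 463.]
(-16, -24, 20) [511. 362.] [280. 315.]
(-16, 24, 20) [426. 324.] [ 82. 355.]
```

View pics/s10.png

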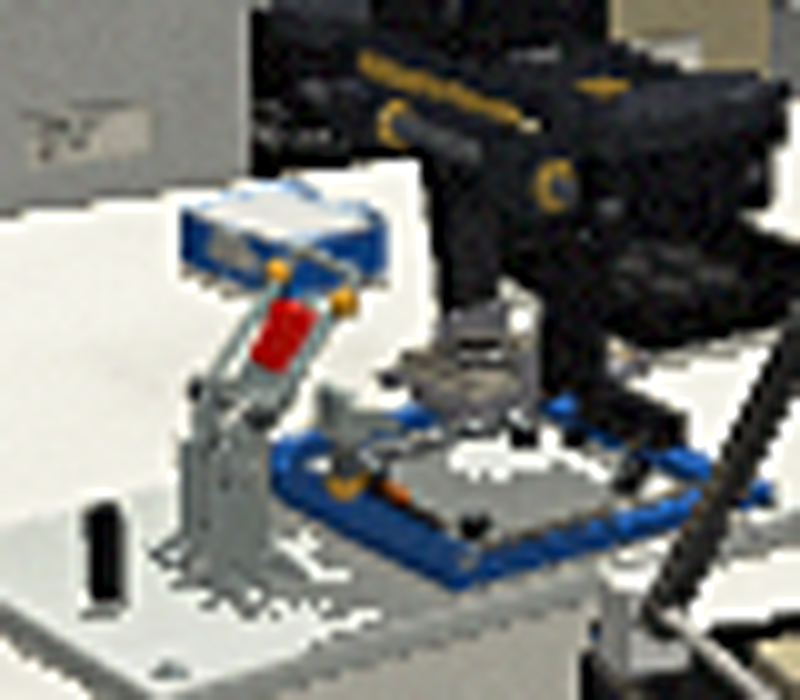

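View pics/t10.png

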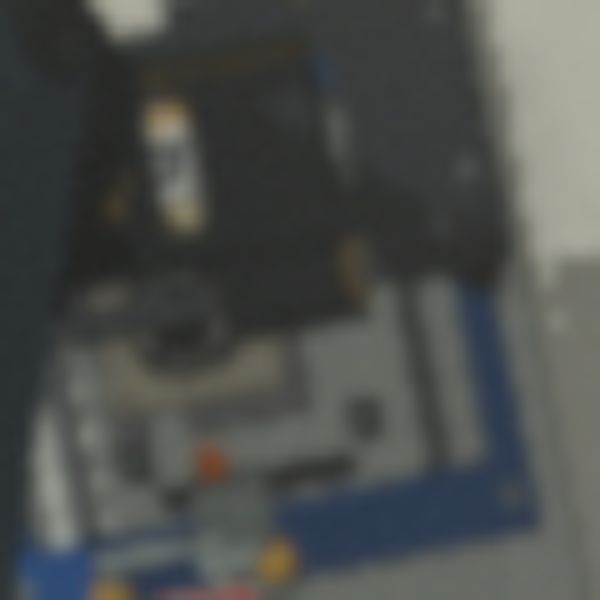

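>>> carry_out([
  [-0.0251,0,0.04,0,-0.003,0],
  [-0.0251,0,0.04,0,-0.003,0],
  [-0.0251,0,0.04,0,-0.003,0],
  [-0.0251,0,0.04,0,-0.003,0],
])

```text
time_s: 7.95
position: [0.644, 0.19, 0.0263]
tcp_rot: [[0.982, 0.19, 0.002], [0.19, -0.982, -0.0], [0.002, 0.001, -1.0]]
force: [0.4, -0.4, -1.2]
opening: 0.548
```

```bash

python3 - <<'E'
from h import *
rep();print(row(fx(112,0,12),Rdown(10.9)));im=look("side",(270,140,350,210),10,"s11");rep();im=look("top",(190,120,250,180),10,"t11")
z=lambda p:((proj("side",p)-[270,140]+.5)*10-.5).round(0)
w=lambda p:((proj("top",p)-[190,120]+.5)*10-.5).round(0)
from rig import bot
p=infx(bot.read_state()["position"]);b=p[2]+14.4
for x,y,h in((-40,-24,6),(-40,24,6),(-40,24,0),(-16,-24,20),(-16,24,20)):print((x,y,h),z(fx(p[0]+x,y,b+h)),w(fx(p[0]+x,y,b+h)))
E
```

```text
t 7.95 pos [0.644  0.19   0.0263] fx [111.3   0.   26.3] yaw 10.96 tilt [ 0.1  -0.01] F [ 0.4 -0.4 -1.2] open 0.548 q [ 6.9 46.1 82.  -0.  51.9 86. ]
[0.0036, 0.0, 0.0713, 0.0004, -0.0011, 0.0007]
t 8.0 pos [0.644  0.19   0.0263] fx [111.3   0.   26.3] yaw 10.96 tilt [ 0.1  -0.01] F [ 0.2 -0.5 -0.7] open 0.547 q [ 6.9 46.1 82.  -0.  51.9 86. ]
(-40, -24, 6) [451. 441.] [322. 428.]
(-40, 24, 6) [367. 400.] [129. 467.]
(-40, 24, 0) [367. 417.] [136. 470.]
(-16, -24, 20) [509. 385.] [289. 324.]
(-16, 24, 20) [424. 346.] [ 93. 363.]
```

View pics/s11.png

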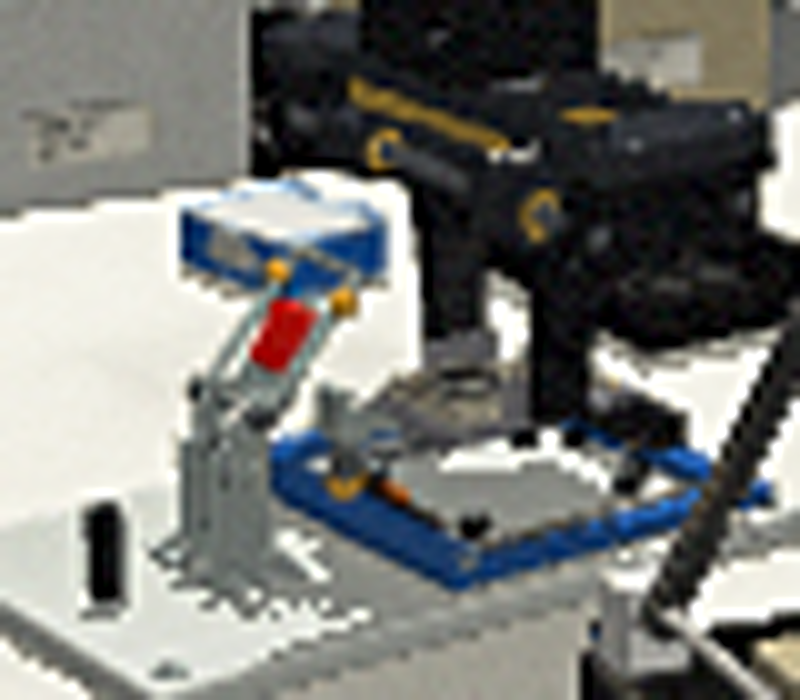

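View pics/t11.png

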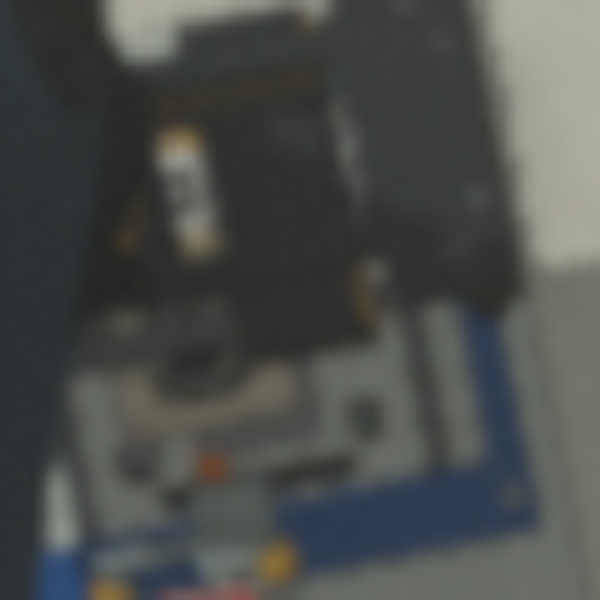

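>>> carry_out([
  [0.0036,0,0.05,0,-0.001,0],
  [0.0036,0,0.1,0,-0.001,0],
  [0.0036,0,0.1,0,-0.001,0],
  [0.0036,0,0.1,0,-0.001,0],
])

```text
time_s: 8.55
position: [0.6446, 0.19, 0.006]
tcp_rot: [[0.982, 0.19, -0.0], [0.19, -0.982, -0.001], [-0.0, 0.001, -1.0]]
force: [0.7, -0.1, -0.9]
opening: 0.546
```

```bash

python3 - <<'E'
from h import *
rep();print(row(fx(112,0,-2.4),Rdown(10.9)));im=look("side",(270,140,350,210),10,"s12");im=look("top",(190,120,250,180),10,"t12")
z=lambda p:((proj("side",p)-[270,140]+.5)*10-.5).round(0)
w=lambda p:((proj("top",p)-[190,120]+.5)*10-.5).round(0)
from rig import bot
p=infx(bot.read_state()["position"]);b=p[2]+14.4
for x,y,h in((-40,-24,6),(-40,-24,0),(-40,24,6),(-40,24,0),(40,-24,3),(-16,24,20)):print((x,y,h),z(fx(p[0]+x,y,b+h)),w(fx(p[0]+x,y,b+h)))
E
```

```text
t 8.55 pos [0.6446 0.19   0.006 ] fx [111.9  -0.    6. ] yaw 10.95 tilt [-0.01 -0.03] F [ 0.7 -0.1 -0.9] open 0.546 q [ 6.9 47.8 82.1 -0.  50.1 86. ]
[0.0006, -0.0001, 0.042, 0.0003, 0.0002, 0.0006]
(-40, -24, 6) [454. 496.] [340. 434.]
(-40, -24, 0) [454. 513.] [346. 437.]
(-40, 24, 6) [370. 454.] [151. 472.]
(-40, 24, 0) [370. 471.] [158. 475.]
(40, -24, 3) [643. 452.] [280. 125.]
(-16, 24, 20) [427. 401.] [116. 370.]
```

View pics/s12.png

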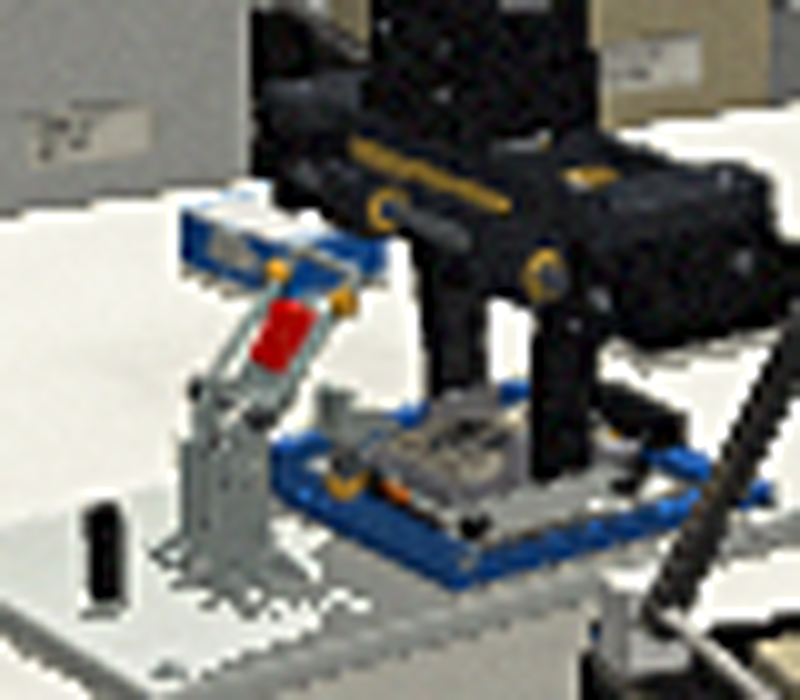

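View pics/t12.png

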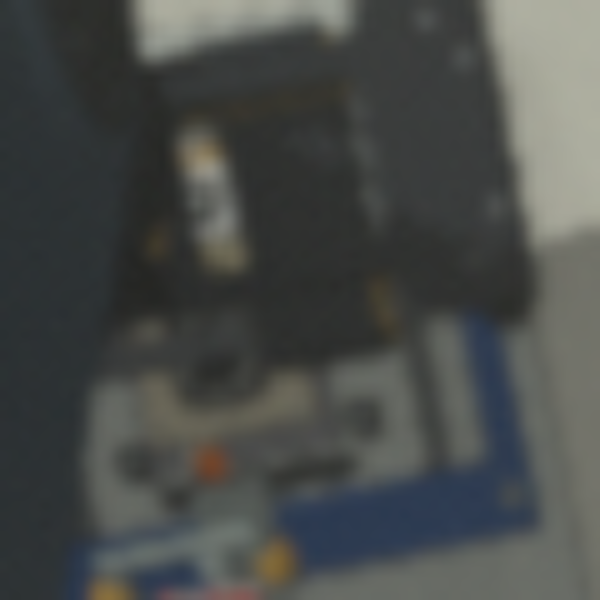

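>>> carry_out([
  [0.0,0,0.02,0,0,0],
  [0.0,0,0.042,0,0,0],
  [0,0,0.044,0,0,0],
])

```text
time_s: 9.02
position: [0.6448, 0.1901, -0.0025]
tcp_rot: [[0.982, 0.19, 0.0], [0.19, -0.982, -0.001], [0.0, 0.001, -1.0]]
force: [-0.9, -0.7, 0.2]
opening: 0.547
```

```bash

python3 - <<'E'
from h import *
rep();im=look("side",(270,140,350,210),10,"s13");im=look("top",(190,120,250,180),10,"t13");rep()
E
```

```text
t 9.03 pos [ 0.6448  0.1901 -0.0025] fx [112.1  -0.   -2.5] yaw 10.95 tilt [ 0.02 -0.03] F [-0.9 -0.7  0.2] open 0.547 q [ 6.9 48.5 82.2 -0.  49.3 86. ]
t 9.12 pos [ 0.6449  0.1901 -0.0024] fx [112.2  -0.   -2.4] yaw 10.96 tilt [ 0.03 -0.03] F [-1.4  0.3 -1.1] open 0.549 q [ 6.9 48.5 82.2 -0.  49.3 86. ]
```

View pics/s13.png

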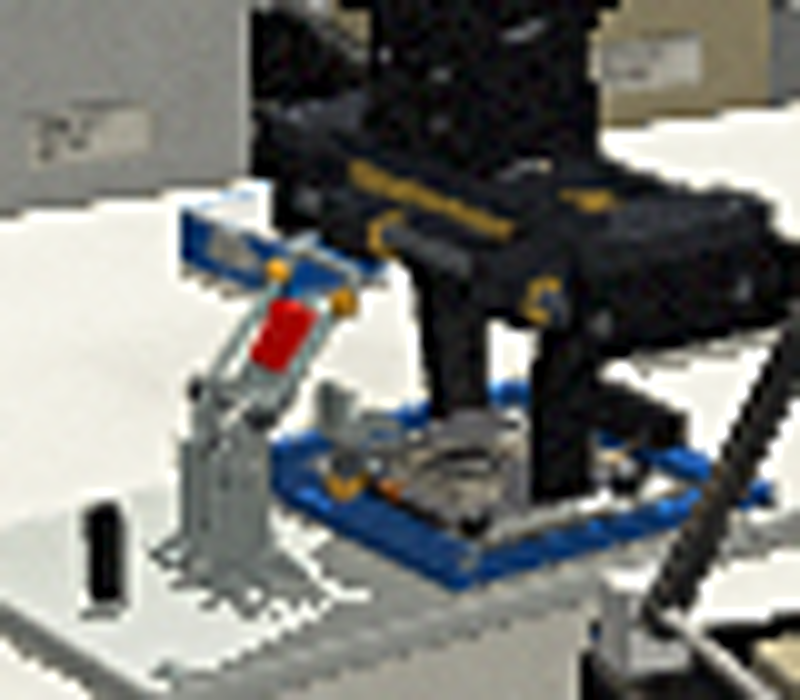

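View pics/t13.png

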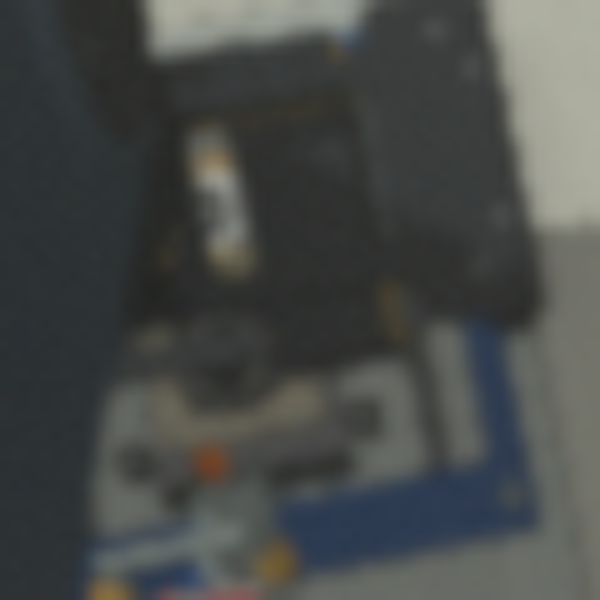

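>>> carry_out([
  [0.0,0,0.01,0,0,0],
  [0.0,0,0.012,0,0,0],
  [0,0,0.012,0,0,0],
])

```text
time_s: 9.5
position: [0.645, 0.1901, -0.0027]
tcp_rot: [[0.982, 0.19, 0.001], [0.19, -0.982, -0.0], [0.001, 0.001, -1.0]]
force: [-2.8, -1.0, 9.8]
opening: 0.547
```

```bash

python3 - <<'E'
from h import *
rep()
E
```

```text
t 9.5 pos [ 0.645   0.1901 -0.0027] fx [112.3  -0.   -2.7] yaw 10.96 tilt [ 0.05 -0.02] F [-2.8 -1.   9.8] open 0.547 q [ 6.9 48.5 82.2 -0.  49.3 86. ]
```

Pressing gives 9.8 N at the predicted seat height, so the carrier is seated. I'll open slightly and rise.

>>> carry_out([
  [0,0,0,0,0,0],
  [0,0,-0.008,0,0,0],
  [0,0,-0.008,0,0,0],
  [0,0,-0.008,0,0,0],
], jaw=0.45)

```text
time_s: 10.0
position: [0.6449, 0.1901, -0.0014]
tcp_rot: [[0.982, 0.19, 0.001], [0.19, -0.982, -0.0], [0.0, 0.001, -1.0]]
force: [-1.2, 0.2, 0.2]
opening: 0.722
```

>>> carry_out([
  [0,0,-0.1,0,0,0],
  [0,0,-0.3,0,0,0],
  [0,0,-0.55,0,0,0],
  [0,0,-0.8,0,0,0],
  [0,0,-0.8,0,0,0],
])

```text
time_s: 10.62
position: [0.6489, 0.1908, 0.1657]
tcp_rot: [[0.982, 0.19, 0.013], [0.19, -0.982, 0.001], [0.013, 0.001, -1.0]]
force: [-0.7, -0.2, -0.1]
opening: 0.726
```

```bash

python3 - <<'E'
from h import *
rep();im=look("side",(270,140,350,210),10,"s14");im=look("top",(190,120,250,180),10,"t14");rep()
E
```

```text
t 10.62 pos [0.6489 0.1908 0.1657] fx [ 1.162e+02 -1.000e-01  1.657e+02] yaw 10.97 tilt [0.77 0.07] F [-0.7 -0.2 -0.1] open 0.726 q [ 7.  36.2 76.9 -0.  66.2 86. ]
t 10.72 pos [0.6449 0.1902 0.1601] fx [1.123e+02 1.000e-01 1.601e+02] yaw 10.96 tilt [ 0.14 -0.01] F [ 0.1 -0.6 -0.5] open 0.724 q [ 6.9 36.5 77.2 -0.  66.1 86. ]
```

View pics/s14.png

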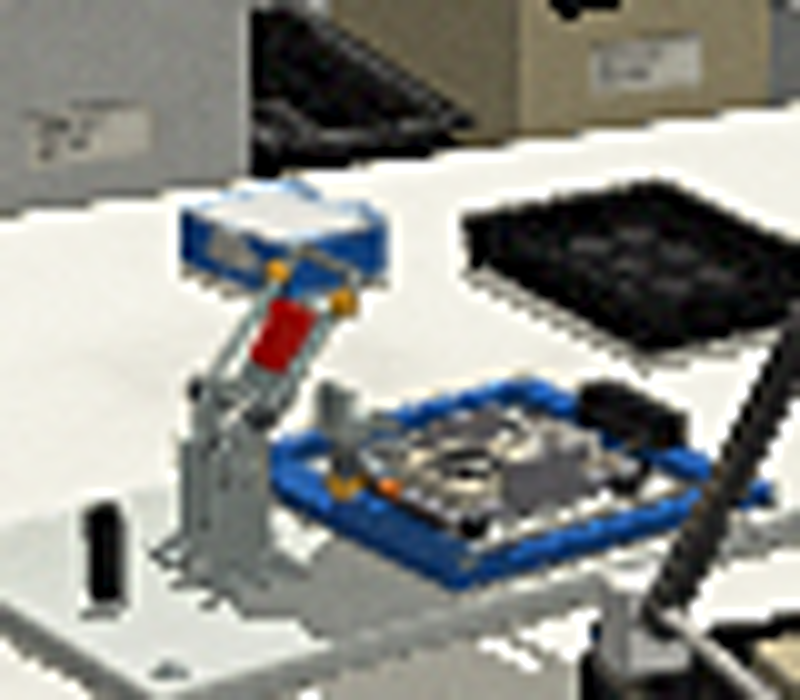

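View pics/t14.png

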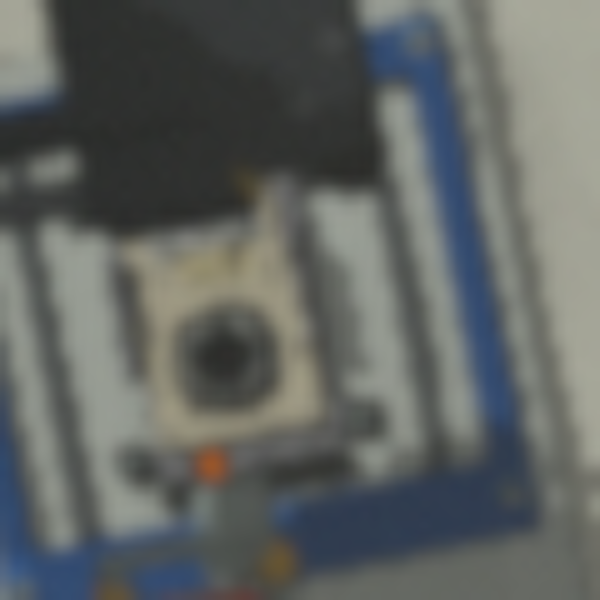

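```bash

python3 - <<'E'
from h import *
rep();print(row(fx(33.2,0,115),Rdown(10.9)))
z=lambda p:((proj("side",p)-[270,140]+.5)*10-.5).round(0)
for zz in (55.5,59.5,63.5): print(zz,z(fx(45.5,7,zz)),z(fx(45.5,-7,zz)),z(fx(52,-7,zz)))
E
```

```text
t 10.72 pos [0.6449 0.1902 0.1601] fx [1.123e+02 1.000e-01 1.601e+02] yaw 10.96 tilt [ 0.14 -0.01] F [ 0.1 -0.6 -0.5] open 0.724 q [ 6.9 36.5 77.2 -0.  66.1 86. ]
[-0.396, -0.0001, 0.2248, 0.0005, -0.0015, 0.0007]
55.5 [332. 406.] [356. 418.] [372. 413.]
59.5 [332. 394.] [356. 406.] [372. 402.]
63.5 [331. 383.] [356. 395.] [372. 390.]
```

>>> carry_out([
  [-0.2,0,0.05,0,-0.0015,0],
  [-0.396,0,0.1,0,-0.0015,0],
  [-0.396,0,0.2,0,-0.0015,0],
  [-0.396,0,0.2248,0,-0.0015,0],
  [-0.396,0,0.2248,0,-0.0015,0],
])

```text
time_s: 11.35
position: [0.5671, 0.175, 0.1141]
tcp_rot: [[0.982, 0.19, -0.002], [0.19, -0.982, -0.001], [-0.002, 0.001, -1.0]]
force: [-0.0, -0.3, -0.1]
opening: 0.725
```

```bash

python3 - <<'E'
from h import *
rep();im=look("side",(260,120,340,190),10,"s15");im=look("top",(180,120,250,190),8,"t15");rep();print(row(fx(33.2,0,71),Rdown(10.9)))
E
```

```text
t 11.35 pos [0.5671 0.175  0.1141] fx [ 3.300e+01 -1.000e-01  1.141e+02] yaw 10.95 tilt [-0.1  -0.05] F [-0.  -0.3 -0.1] open 0.725 q [ 6.4 34.3 91.3 -0.1 54.5 85.5]
t 11.45 pos [0.568  0.1752 0.1151] fx [ 3.390e+01 -1.000e-01  1.151e+02] yaw 10.96 tilt [ 0.04 -0.04] F [ 0.3 -0.8 -0.6] open 0.721 q [ 6.4 34.3 91.2 -0.1 54.5 85.5]
[-0.0036, -0.0008, 0.2204, 0.0005, -0.0004, 0.0006]
```

View pics/s15.png

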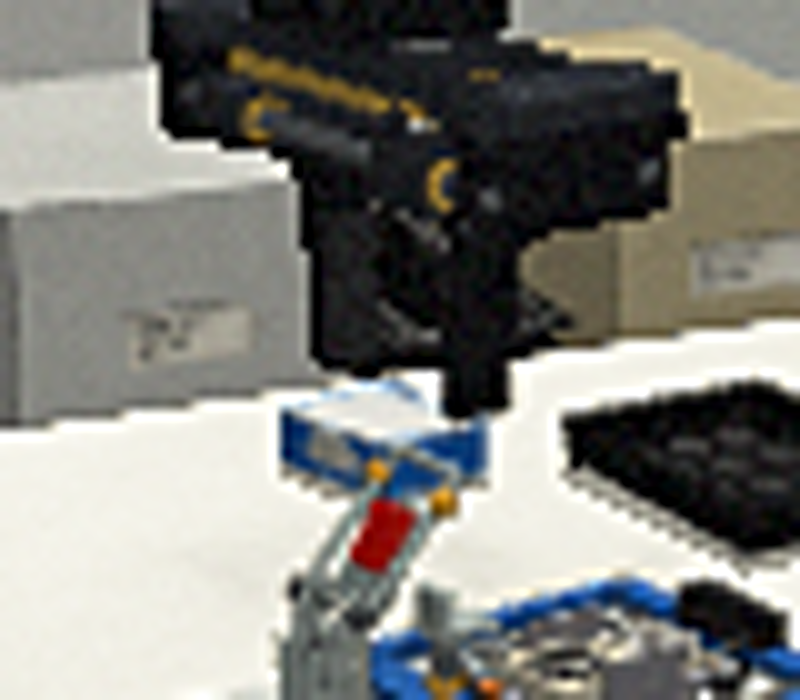

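View pics/t15.png

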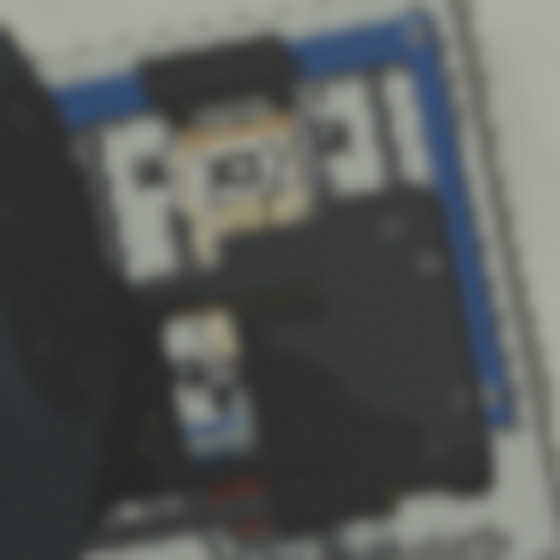

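```bash

python3 - <<'E'
from h import *
z=lambda p:((proj("side",p)-[260,120]+.5)*10-.5).round(0)
for zz in(131,135,139):print(zz,z(fx(33-9.5,-46,zz)),z(fx(33+9.5,-46,zz)),z(fx(33-9.5,-31,zz)))
print(z(fx(33.2,-22,101)))
E
```

```text
131 [467. 439.] [517. 428.] [439. 427.]
135 [467. 427.] [516. 416.] [439. 415.]
139 [466. 414.] [516. 403.] [439. 403.]
[450. 505.]
```

>>> carry_out([
  [-0.003,0,0.08,0,0,0],
  [-0.003,0,0.16,0,0,0],
  [-0.003,0,0.225,0,0,0],
  [-0.003,0,0.225,0,0,0],
])

```text
time_s: 11.95
position: [0.5661, 0.1749, 0.0683]
tcp_rot: [[0.982, 0.19, -0.003], [0.19, -0.982, -0.001], [-0.003, 0.001, -1.0]]
force: [0.1, 0.2, 0.5]
opening: 0.723
```

```bash

python3 - <<'E'
from h import *
rep();im=look("side",(260,120,340,190),10,"s16")
E
```

```text
t 11.95 pos [0.5661 0.1749 0.0683] fx [32.  -0.1 68.3] yaw 10.96 tilt [-0.17 -0.06] F [0.1 0.2 0.5] open 0.723 q [ 6.4 38.2 93.  -0.1 49.  85.5]
```

View pics/s16.png

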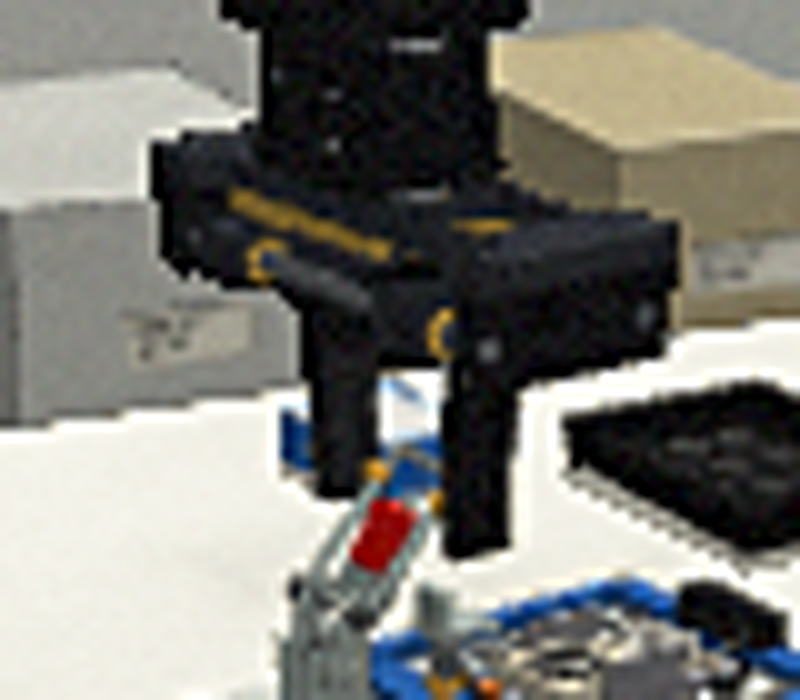

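>>> carry_out([
  [-0.007,0,-0.01,0,0.001,0],
  [-0.007,0,-0.01,0,0.001,0],
  [-0.007,0,-0.01,0,0.001,0],
])

```text
time_s: 12.38
position: [0.5658, 0.1748, 0.0716]
tcp_rot: [[0.982, 0.19, 0.001], [0.19, -0.982, -0.0], [0.001, 0.001, -1.0]]
force: [-0.2, 0.4, -0.8]
opening: 0.725
```

>>> carry_out([
  [0,0,0,0,0,0],
  [0,0,0,0,0,0],
  [0,0,0,0,0,0],
], jaw=-1)

```text
time_s: 12.75
position: [0.5659, 0.1752, 0.0717]
tcp_rot: [[0.982, 0.19, 0.002], [0.19, -0.982, 0.0], [0.002, 0.0, -1.0]]
force: [-0.1, 1.2, 0.6]
opening: 0.521
```

```bash

python3 - <<'E'
from h import *
rep();im=look("side",(260,120,340,190),10,"s17");im=look("top",(180,120,250,190),8,"t17")
E
```

```text
t 12.75 pos [0.5659 0.1752 0.0717] fx [31.9  0.3 71.7] yaw 10.95 tilt [0.1  0.02] F [-0.1  1.2  0.6] open 0.521 q [ 6.4 37.8 93.2  0.  49.  85.4]
```

View pics/s17.png

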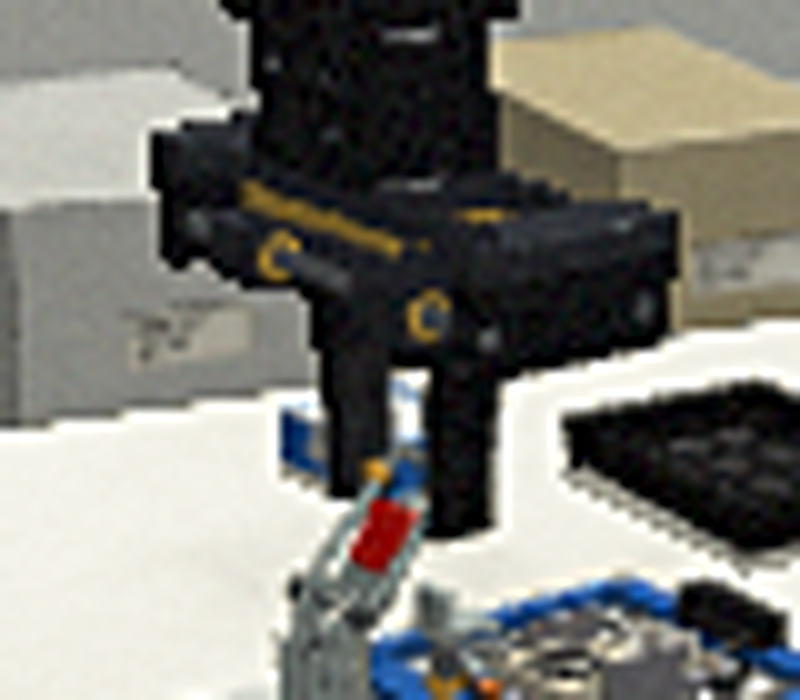

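View pics/t17.png

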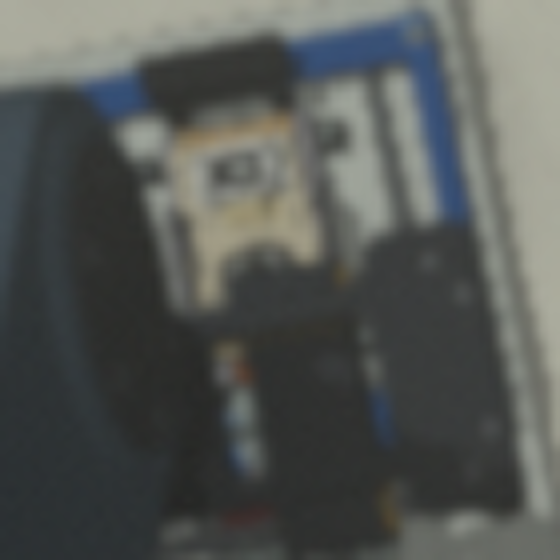

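>>> carry_out([
  [0,0,0,0,0,0],
], jaw=0.4)

```text
time_s: 12.98
position: [0.5659, 0.1752, 0.0717]
tcp_rot: [[0.982, 0.19, 0.002], [0.19, -0.982, -0.0], [0.002, 0.0, -1.0]]
force: [0.8, -0.1, 0.5]
opening: 0.57
```

>>> carry_out([
  [0.015,0,0,0,0,0],
  [0.015,0,0,0,0,0],
  [0.015,0,0,0,0,0],
])

```text
time_s: 13.35
position: [0.5689, 0.1756, 0.0717]
tcp_rot: [[0.982, 0.19, 0.002], [0.19, -0.982, -0.0], [0.002, 0.001, -1.0]]
force: [0.8, 0.2, -0.2]
opening: 0.692
```

>>> carry_out([
  [0,0,0,0,0,0],
  [0,0,0,0,0,0],
  [0,0,0,0,0,0],
], jaw=-1)

```text
time_s: 13.72
position: [0.5688, 0.1758, 0.0717]
tcp_rot: [[0.982, 0.19, 0.002], [0.19, -0.982, 0.0], [0.002, 0.0, -1.0]]
force: [0.3, 0.9, -0.2]
opening: 0.518
```

```bash

python3 - <<'E'
from h import *
rep();im=look("side",(270,145,320,185),16,"s18");rep()
E
```

```text
t 13.72 pos [0.5688 0.1758 0.0717] fx [34.8  0.3 71.7] yaw 10.96 tilt [0.09 0.01] F [ 0.3  0.9 -0.2] open 0.518 q [ 6.4 37.9 92.7 -0.  49.3 85.5]
t 13.78 pos [0.5688 0.1758 0.0717] fx [34.8  0.3 71.7] yaw 10.96 tilt [0.09 0.  ] F [0.3 0.9 0.2] open 0.522 q [ 6.4 37.9 92.7 -0.  49.3 85.5]
```

View pics/s18.png

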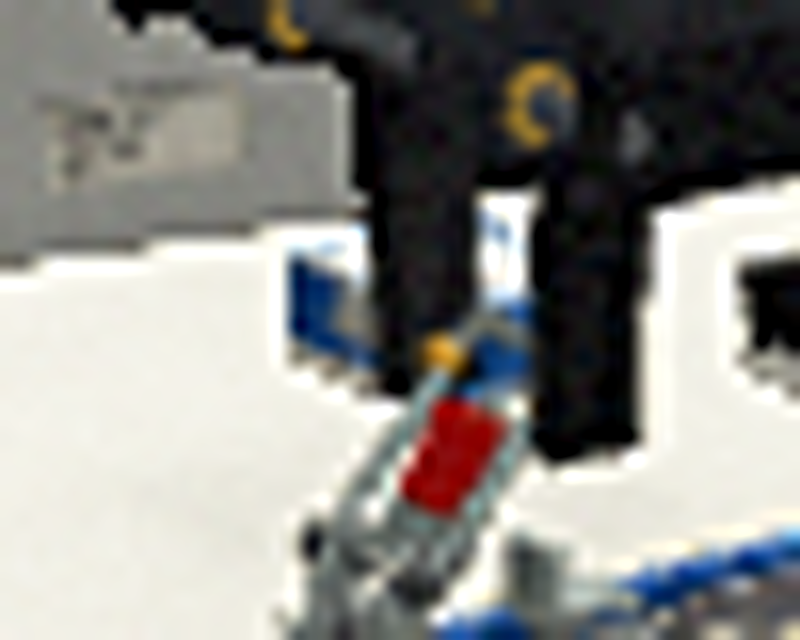

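```bash
cat > kin.py <<'E'
import numpy as np
def fromB(B,L=56.,sgn=1):
    # pin on 16-circle about (0,50), distance L from B; choose smaller +a branch
    d=np.array(B)-[0,50];D=np.hypot(*d);c=(16**2+D**2-L**2)/(2*16*D)
    if abs(c)>1:return None
    base=np.arctan2(d[1],d[0]);ph=base+np.arccos(c)*sgn
    pin=np.array([16*np.cos(ph),50+16*np.sin(ph)]);u=(np.array(B)-pin)/L
    lev=(ph-np.pi/2)-.349
    return pin,B-10*u if L==56 else B+10*u,lev,np.arctan2(u[1],u[0])
if __name__=="__main__":
    print("from G")
    for G in((33.2,101.5),(36,101),(42,92),(48,82),(51,76),(50,70),(50,64)):
        r=fromB(G,46.);print(G,r and ("bar",r[1].round(1),"lev",round(r[2],2),"el",round(r[3],2)))
    print("from B")
    for B in((60,80),(58,72),(58,66),(57,60),(56,56),(56,54),(56,50),(56,46),(48,54),(48,50),(48,46)):
        r=fromB(B);print(B,r and ("G",r[1].round(1),"lev",round(r[2],2),"el",round(r[3],2)))
E
python3 kin.py
```

```text
from G
(33.2, 101.5) ('bar', array([ 39.4, 109.4]), 'lev', np.float64(-0.66), 'el', np.float64(0.91))
(36, 101) None
(42, 92) ('bar', array([50.2, 97.8]), 'lev', np.float64(-0.63), 'el', np.float64(0.62))
(48, 82) ('bar', array([57.3, 85.7]), 'lev', np.float64(-0.68), 'el', np.float64(0.38))
(51, 76) ('bar', array([60.7, 78.5]), 'lev', np.float64(-0.76), 'el', np.float64(0.25))
(50, 70) ('bar', array([60., 71.]), 'lev', np.float64(-0.62), 'el', np.float64(0.1))
(50, 64) ('bar', array([60. , 63.7]), 'lev', np.float64(-0.6), 'el', np.float64(-0.03))
from B
(60, 80) ('G', array([50.4, 77.3]), 'lev', np.float64(-0.74), 'el', np.float64(0.28))
(58, 72) ('G', array([48.1, 70.9]), 'lev', np.float64(-0.5), 'el', np.float64(0.11))
(58, 66) ('G', array([48., 66.]), 'lev', np.float64(-0.47), 'el', np.float64(0.0))
(57, 60) ('G', array([47.1, 61.1]), 'lev', np.float64(-0.43), 'el', np.float64(-0.11))
(56, 56) ('G', array([46.2, 57.8]), 'lev', np.float64(-0.41), 'el', np.float64(-0.18))
(56, 54) ('G', array([46.2, 56.1]), 'lev', np.float64(-0.43), 'el', np.float64(-0.22))
(56, 50) ('G', array([46.4, 52.8]), 'lev', np.float64(-0.49), 'el', np.float64(-0.29))
(56, 46) ('G', array([46.6, 49.5]), 'lev', np.float64(-0.57), 'el', np.float64(-0.36))
(48, 54) ('G', array([38.2, 55.9]), 'lev', np.float64(0.11), 'el', np.float64(-0.19))
(48, 50) ('G', array([38.4, 52.6]), 'lev', np.float64(0.04), 'el', np.float64(-0.27))
(48, 46) ('G', array([38.6, 49.5]), 'lev', np.float64(-0.06), 'el', np.float64(-0.35))
```

>>> carry_out([
  [0.022,0,0.022,0,0,0],
  [0.044,0,0.0475,0,0,0],
  [0.06,0,0.07,0,0,0],
  [0.074,0,0.0975,0,0,0],
  [0.079,0,0.1175,0,0,0],
  [0.079,0,0.1375,0,0,0],
  [0.074,0,0.16,0,0,0],
  [0.074,0,0.16,0,0,0],
])

```text
time_s: 14.78
position: [0.5838, 0.1786, 0.0395]
tcp_rot: [[0.982, 0.19, 0.002], [0.19, -0.982, 0.0], [0.002, 0.0, -1.0]]
force: [3.7, 1.6, 1.6]
opening: 0.517
```

```bash

python3 - <<'E'
from h import *
rep();im=look("side",(270,145,320,185),16,"s19");im=look("top",(180,120,250,190),8,"t19");rep()
E
```

```text
t 14.78 pos [0.5838 0.1786 0.0395] fx [50.   0.2 39.5] yaw 10.97 tilt [0.13 0.  ] F [3.7 1.6 1.6] open 0.517 q [ 6.5 41.6 91.3 -0.  47.  85.6]
t 14.88 pos [0.5835 0.1785 0.0397] fx [49.7  0.2 39.7] yaw 10.98 tilt [ 0.1 -0. ] F [3.7 1.2 1.8] open 0.519 q [ 6.5 41.5 91.3 -0.  47.  85.6]
```

View pics/s19.png

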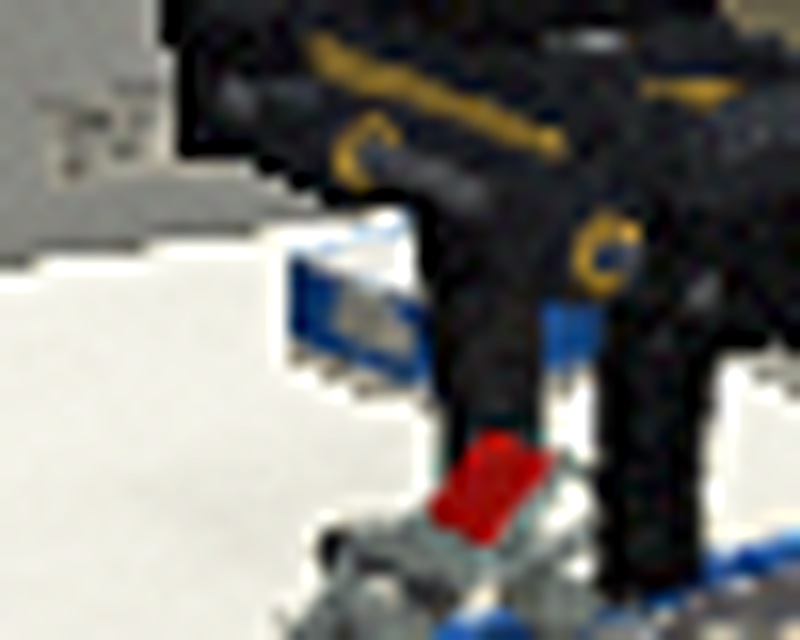

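View pics/t19.png

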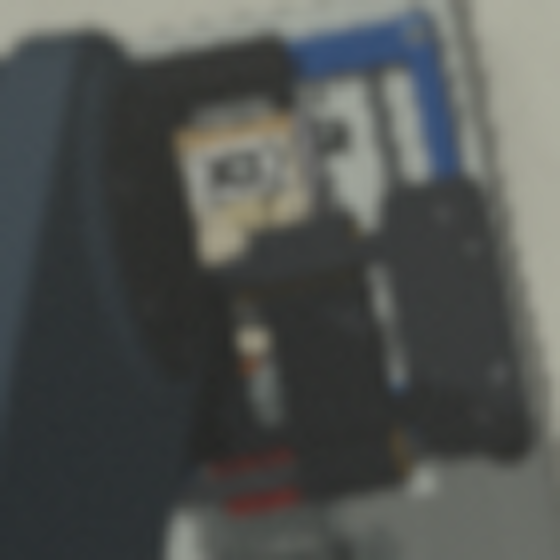

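>>> carry_out([
  [-0.003,0,0.02,0,0,0],
  [-0.006,0,0.04,0,0,0],
  [-0.008,0,0.052,0,0,0],
  [-0.008,0,0.052,0,0,0],
])

```text
time_s: 15.38
position: [0.5809, 0.178, 0.0286]
tcp_rot: [[0.982, 0.191, -0.001], [0.191, -0.982, -0.001], [-0.001, 0.0, -1.0]]
force: [1.4, 2.0, 0.8]
opening: 0.519
```

```bash

python3 - <<'E'
from h import *
rep()
E
```

```text
t 15.38 pos [0.5809 0.178  0.0286] fx [47.1  0.2 28.6] yaw 10.99 tilt [-0.03 -0.03] F [1.4 2.  0.8] open 0.519 q [ 6.5 42.4 91.8 -0.  45.8 85.6]
```

>>> carry_out([
  [0.006,0,0.008,0,0,0],
  [0.006,0,0.012,0,0,0],
  [0.006,0,0.012,0,0,0],
])

```text
time_s: 15.75
position: [0.5806, 0.1781, 0.0258]
tcp_rot: [[0.982, 0.191, -0.004], [0.191, -0.982, -0.001], [-0.004, 0.0, -1.0]]
force: [-0.4, -0.2, 2.4]
opening: 0.52
```

>>> carry_out([
  [0,0,0.008,0,0,0],
  [0,0,0.008,0,0,0],
])

```text
time_s: 16.0
position: [0.5806, 0.1781, 0.024]
tcp_rot: [[0.982, 0.191, -0.004], [0.191, -0.982, -0.001], [-0.004, 0.0, -1.0]]
force: [0.5, 1.1, 1.6]
opening: 0.521
```

```bash

python3 - <<'E'
from h import *
rep()
E
```

```text
t 16.0 pos [0.5806 0.1781 0.024 ] fx [46.8  0.3 24. ] yaw 10.99 tilt [-0.21 -0.05] F [0.5 1.1 1.6] open 0.521 q [ 6.5 42.9 91.8 -0.  45.5 85.6]
```

```bash

python3 - <<'E'
from h import *
rep();im=look("side",(275,150,325,190),16,"s20");rep()
z=lambda p:((proj("side",p)-[275,150]+.5)*16-.5).round(0)
from kin import fromB
G=(45.4,53.6);r=fromB(G,46.);B=r[1];print(B,r[2])
for y in(-17,17):print(z(fx(B[0],y,B[1])),z(fx(G[0],y*1.2,G[1])))
E
```

```text
t 16.0 pos [0.5806 0.1781 0.024 ] fx [46.8  0.3 24. ] yaw 10.99 tilt [-0.21 -0.05] F [0.5 1.1 1.6] open 0.521 q [ 6.5 42.9 91.8 -0.  45.5 85.6]
t 16.05 pos [0.5806 0.1781 0.0241] fx [46.8  0.3 24.1] yaw 10.99 tilt [-0.21 -0.05] F [0.4 0.6 1.5] open 0.523 q [ 6.5 42.9 91.8 -0.  45.6 85.6]
[55.03208962 50.91246403] -0.4173273884902591
[557. 533.] [528. 536.]
[462. 487.] [414. 480.]
```

View pics/s20.png

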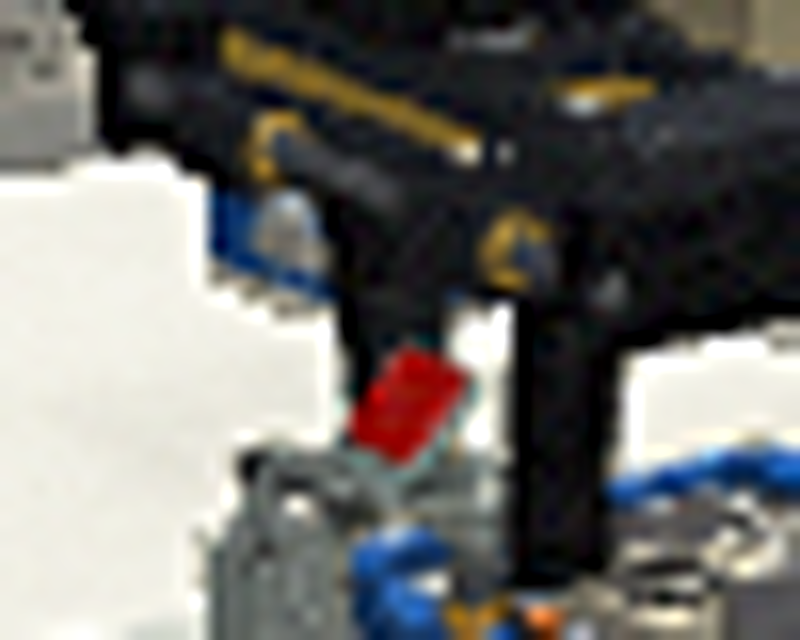

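>>> carry_out([
  [0.004,0,0.008,0,0,0],
  [0.004,0,0.008,0,0,0],
])

```text
time_s: 16.3
position: [0.5809, 0.1782, 0.0224]
tcp_rot: [[0.982, 0.191, -0.005], [0.191, -0.982, -0.001], [-0.005, 0.0, -1.0]]
force: [-1.9, 1.6, 2.4]
opening: 0.517
```

>>> carry_out([
  [0.002,0,0.008,0,0,0],
  [0.002,0,0.008,0,0,0],
])

```text
time_s: 16.55
position: [0.5815, 0.1783, 0.0217]
tcp_rot: [[0.982, 0.191, -0.004], [0.191, -0.982, -0.001], [-0.004, 0.0, -1.0]]
force: [-1.3, 0.2, 7.5]
opening: 0.522
```

>>> carry_out([
  [0,0,-0.003,0,0,0],
  [0,0,-0.003,0,0,0],
])

```text
time_s: 16.8
position: [0.5817, 0.1783, 0.0223]
tcp_rot: [[0.982, 0.191, -0.004], [0.191, -0.982, -0.001], [-0.004, 0.0, -1.0]]
force: [0.7, 0.9, 1.5]
opening: 0.523
```

>>> carry_out([
  [-0.015,0,0,0,0,0],
  [-0.03,0,0,0,0,0],
  [-0.03,0,0,0,0,0],
])

```text
time_s: 17.18
position: [0.5758, 0.1771, 0.0223]
tcp_rot: [[0.982, 0.191, -0.004], [0.191, -0.982, -0.001], [-0.004, 0.0, -1.0]]
force: [2.2, 1.5, 1.4]
opening: 0.515
```

>>> carry_out([
  [-0.012,0,0,0,0,0],
  [-0.012,0,0,0,0,0],
])

```text
time_s: 17.42
position: [0.5726, 0.1764, 0.0222]
tcp_rot: [[0.982, 0.191, -0.005], [0.191, -0.982, -0.002], [-0.005, 0.001, -1.0]]
force: [2.1, 0.9, 2.0]
opening: 0.521
```

>>> carry_out([
  [-0.01,0,0,0,0,0],
  [-0.01,0,0,0,0,0],
])

```text
time_s: 17.68
position: [0.5698, 0.1759, 0.0221]
tcp_rot: [[0.981, 0.192, -0.007], [0.191, -0.981, -0.002], [-0.007, 0.001, -1.0]]
force: [0.5, 1.2, 1.5]
opening: 0.519
```

```bash

python3 - <<'E'
from h import *
rep();im=look("side",(275,150,325,190),16,"s21");rep()
E
```

```text
t 17.68 pos [0.5698 0.1759 0.0221] fx [35.8  0.2 22.1] yaw 11.04 tilt [-0.38 -0.11] F [0.5 1.2 1.5] open 0.519 q [ 6.5 42.5 93.4 -0.1 44.5 85.5]
t 17.73 pos [0.5698 0.1759 0.0221] fx [35.8  0.2 22.1] yaw 11.04 tilt [-0.39 -0.11] F [0.8 1.  1.3] open 0.521 q [ 6.5 42.5 93.4 -0.1 44.5 85.5]
```

View pics/s21.png

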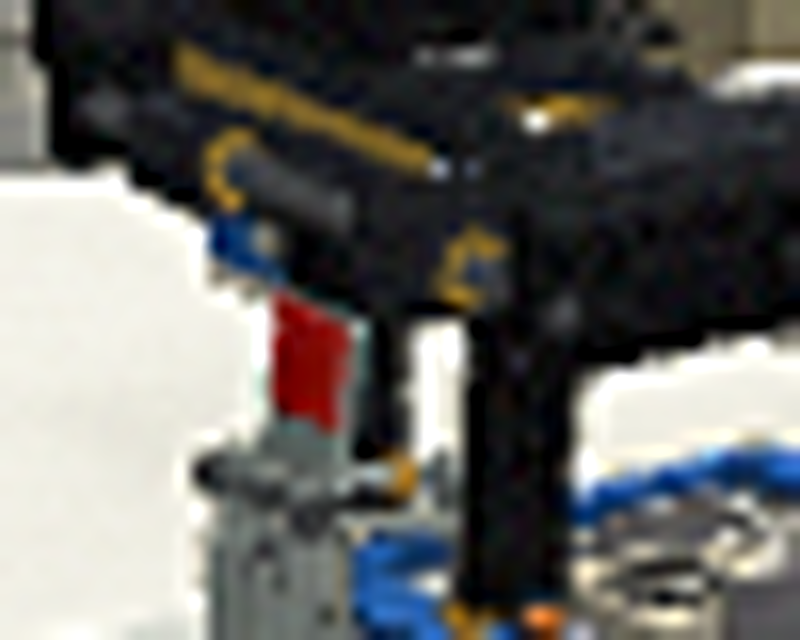

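>>> carry_out([
  [-0.006,0,0,0,0,0],
  [-0.006,0,0,0,0,0],
])

```text
time_s: 17.98
position: [0.5682, 0.1756, 0.022]
tcp_rot: [[0.981, 0.192, -0.008], [0.192, -0.981, -0.002], [-0.008, 0.001, -1.0]]
force: [0.1, 1.0, 2.5]
opening: 0.522
```

```bash

python3 - <<'E'
from h import *
rep()
E
```

```text
t 17.98 pos [0.5682 0.1756 0.022 ] fx [34.1  0.2 22. ] yaw 11.04 tilt [-0.44 -0.12] F [0.1 1.  2.5] open 0.522 q [ 6.5 42.5 93.6 -0.1 44.4 85.5]
```

```bash

python3 - <<'E'
from h import *
from rig import bot
def onY(uv,y):
    o,d=ray("side",uv);a=infx(o);b=infx(o+d);t=(y-a[1])/(b[1]-a[1]);return a+t*(b-a)
f=lambda p,s,off:(np.array(p)+.5)/s-.5+off
print("init far",onY(f((342,175),8,[255,145]),20),"near",onY(f((395,202),8,[255,145]),-20))
print("s18 far",onY(f((444,350),16,[270,145]),20))
print("s21 far",onY(f((400,480),16,[275,150]),20))
im=look("side",(275,150,325,190),16,"s22")
import cv2
h=im.astype(int);m=((h[...,2]>150)&(h[...,1]>90)&(h[...,0]<90)).astype(np.uint8)
n,l,st,ce=cv2.connectedComponentsWithStats(m)
for i in range(1,n):
    if 270<ce[i][0]<330 and 150<ce[i][1]<195:print(st[i,4],ce[i],onY(ce[i],20))
E
```

```text
init far [ 33.89323971  20.         101.65389756] near [ 32.4083409  -20.         101.33840284]
s18 far [ 33.77403687  20.         101.78471805]
s21 far [41.55223424 20.         54.55066074]
1 [310. 156.] [ 84.93305418  20.         127.62598609]
1 [288. 159.] [ -0.95988355  20.         133.49520249]
1 [289. 162.] [  2.45512078  20.         122.85077989]
1 [303. 165.] [ 56.40028129  20.         102.11159305]
1 [302. 167.] [52.29400036 20.         96.02671478]
2 [299.5 179. ] [41.47022576 20.         56.44104034]
2 [308.5 188. ] [77.45962263 20.         15.98890741]
```

View pics/s22.png

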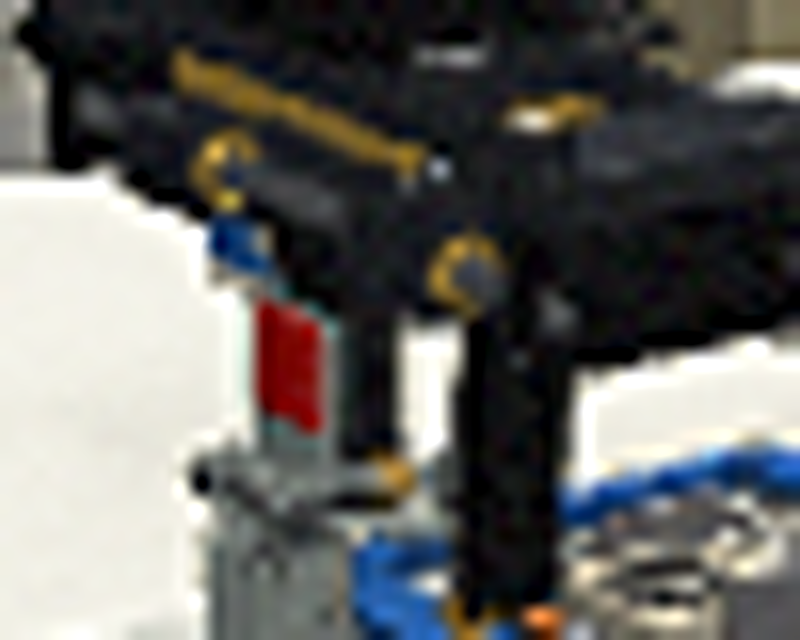

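```bash

python3 - <<'E'
from h import *
def onY(uv,y):
    o,d=ray("side",uv);a=infx(o);b=infx(o+d);t=(y-a[1])/(b[1]-a[1]);return a+t*(b-a)
f=lambda p,s,off:(np.array(p)+.5)/s-.5+off
for n,p,s,o in(("init",(347,229),8,[255,145]),("s18",(452,455),16,[270,145]),("s19",(492,488),16,[270,145]),("s20",(410,405),16,[275,150]),("s21",(313,362),16,[275,150]),("s22",(291,367),16,[275,150])):
    q=onY(f(p,s,o),0);d=q-[0,0,50];r=np.hypot(d[0],d[2]);an=np.arctan2(-d[0],d[2])+np.arctan2(7.5,43)
    a=an+.349;pin=np.array([-16*np.sin(a),50+16*np.cos(a)])
    print(n,q.round(1),"r",r.round(1),"lever",an.round(2),"pin",pin.round(1))
for p,n in(((400,480),"s21"),((394,475),"s22")):
    print(n,onY(f(p,16,[275,150]),21).round(1))
E
```

```text
init [22.5  0.  86.4] r 42.8 lever -0.38 pin [ 0.5 66. ]
s18 [21.9  0.  87.3] r 43.3 lever -0.36 pin [ 0.2 66. ]
s19 [31.5  0.  78.2] r 42.3 lever -0.67 pin [ 5.  65.2]
s20 [31.  0. 79.] r 42.4 lever -0.65 pin [ 4.7 65.3]
s21 [ 7.9  0.  93. ] r 43.7 lever -0.01 pin [-5.3 65.1]
s22 [ 2.6  0.  93. ] r 43.1 lever 0.11 pin [-7.1 64.3]
s21 [42.2 21.  54.1]
s22 [40.8 21.  55.5]
```

Stud and grip positions place the bar at about x 48, z 54 with the lever at about +0.11. That matches a hooked loop on a raised keeper. The studs have slid in the pads, so I'll let go.

>>> carry_out([
  [0.01,0,0,0,0,0],
  [0.01,0,0,0,0,0],
  [0.01,0,0,0,0,0],
], jaw=0.45)

```text
time_s: 18.4
position: [0.5698, 0.1758, 0.0217]
tcp_rot: [[0.981, 0.191, -0.009], [0.191, -0.982, -0.002], [-0.009, 0.001, -1.0]]
force: [0.4, -0.7, 0.5]
opening: 0.708
```

>>> carry_out([
  [0,0,-0.1,0,0.003,0],
  [0.04,0,-0.3,0,0.003,0],
  [0.1,0,-0.5,0,0.003,0],
  [0.1,0,-0.5,0,0.003,0],
  [0.1,0,-0.5,0,0.003,0],
])

```text
time_s: 19.02
position: [0.5895, 0.1797, 0.122]
tcp_rot: [[0.981, 0.191, -0.004], [0.191, -0.982, -0.001], [-0.005, 0.001, -1.0]]
force: [0.1, 0.6, 0.1]
opening: 0.723
```

```bash

python3 - <<'E'
from h import *
rep();im=look("side",(275,150,325,190),16,"s23");im=look("top",(190,130,240,180),12,"t23");rep()
E
```

```text
t 19.02 pos [0.5895 0.1797 0.122 ] fx [ 55.9   0.3 122. ] yaw 11.04 tilt [-0.25 -0.08] F [0.1 0.6 0.1] open 0.723 q [ 6.6 35.3 87.4 -0.1 57.6 85.6]
t 19.12 pos [0.5886 0.1796 0.1206] fx [ 55.    0.3 120.6] yaw 11.04 tilt [-0.4 -0.1] F [ 0.1 -0.1  0.1] open 0.725 q [ 6.6 35.4 87.5 -0.1 57.6 85.6]
```

View pics/s23.png

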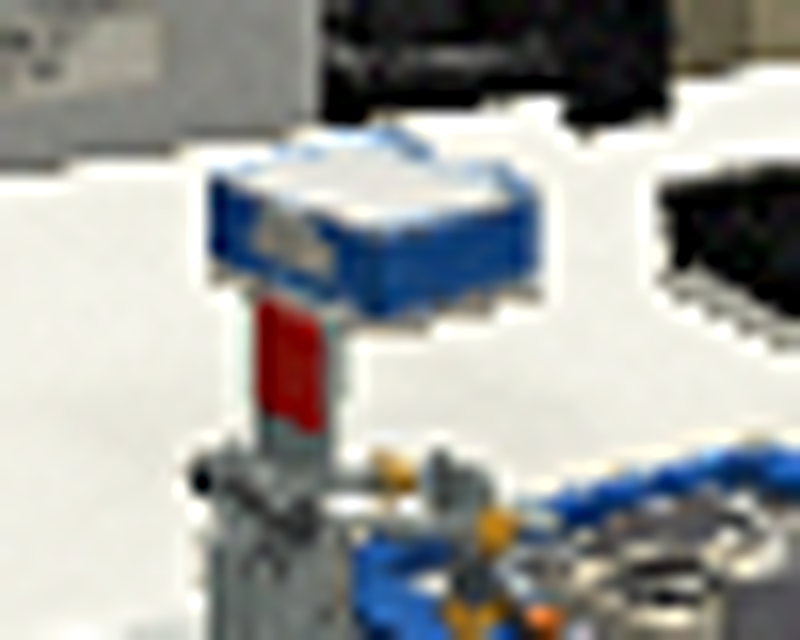

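View pics/t23.png

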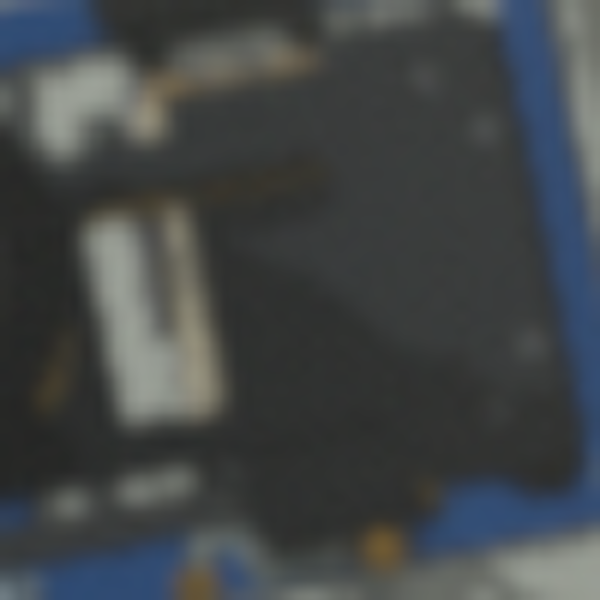

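```bash

python3 - <<'E'
from h import *
print(row(fx(24,0,66),Rdown(10.9)))
for p in np.arange(.1,1.6,.1):
    C=np.array([-43*np.sin(p)+7.5*np.cos(p),50+43*np.cos(p)+7.5*np.sin(p)]);print(round(p,1),"TCP fx",(C[0]+9.5).round(1),(C[1]-22).round(1))
E
```

```text
[-0.153, 0.0012, 0.2741, 0.0003, 0.0046, 0.0016]
0.1 TCP fx 12.7 71.5
0.2 TCP fx 8.3 71.6
0.3 TCP fx 4.0 71.3
0.4 TCP fx -0.3 70.5
0.5 TCP fx -4.5 69.3
0.6 TCP fx -8.6 67.7
0.7 TCP fx -12.5 65.7
0.8 TCP fx -16.1 63.3
0.9 TCP fx -19.5 60.6
1.0 TCP fx -22.6 57.5
1.1 TCP fx -25.4 54.2
1.2 TCP fx -27.9 50.6
1.3 TCP fx -29.9 46.7
1.4 TCP fx -31.6 42.7
1.5 TCP fx -32.9 38.5
```

>>> carry_out([
  [-0.08,0,0.05,0,0.004,0],
  [-0.153,0,0.1,0,0.004,0],
  [-0.153,0,0.2,0,0.004,0],
  [-0.153,0,0.265,0,0.004,0],
  [-0.153,0,0.265,0,0.004,0],
], jaw=-1)

```text
time_s: 19.75
position: [0.5569, 0.1735, 0.0661]
tcp_rot: [[0.981, 0.191, -0.005], [0.191, -0.982, -0.001], [-0.005, 0.0, -1.0]]
force: [0.0, -0.0, -0.2]
opening: 0.24
```

```bash

python3 - <<'E'
from h import *
rep();im=look("side",(275,140,325,180),16,"s24");rep()
E
```

```text
t 19.75 pos [0.5569 0.1735 0.0661] fx [22.7  0.3 66.1] yaw 11.04 tilt [-0.27 -0.06] F [ 0.  -0.  -0.2] open 0.24 q [ 6.3 37.9 94.4 -0.  48.1 85.3]
t 19.8 pos [0.5578 0.1736 0.067 ] fx [23.6  0.2 67. ] yaw 11.04 tilt [-0.15 -0.04] F [ 0.4 -0.9 -0.3] open 0.2 q [ 6.3 37.8 94.3 -0.  48.1 85.3]
```

View pics/s24.png

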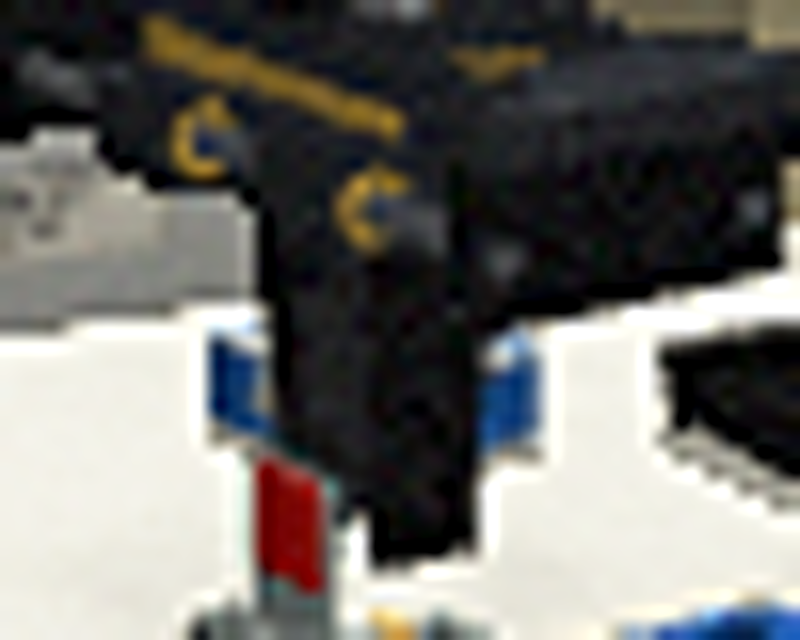

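>>> carry_out([
  [-0.03,0,-0.005,0,0,0],
  [-0.06,0,-0.01,0,0,0],
  [-0.083,0,-0.01,0,0,0],
  [-0.106,0,-0.01,0,0,0],
  [-0.128,0,-0.008,0,0,0],
  [-0.148,0,-0.002,0,0,0],
  [-0.168,0,0.005,0,0,0],
  [-0.168,0,0.005,0,0,0],
])

```text
time_s: 20.8
position: [0.524, 0.167, 0.0659]
tcp_rot: [[0.981, 0.192, -0.004], [0.192, -0.981, -0.001], [-0.004, 0.0, -1.0]]
force: [2.1, 1.1, -0.0]
opening: 0.005
```

```bash

python3 - <<'E'
from h import *
rep();im=look("side",(275,140,325,180),16,"s25")
E
```

```text
t 20.8 pos [0.524  0.167  0.0659] fx [-10.9   0.1  65.9] yaw 11.04 tilt [-0.24 -0.06] F [ 2.1  1.1 -0. ] open 0.005 q [ 6.1 36.1 99.3 -0.1 44.9 85.1]
```

View pics/s25.png

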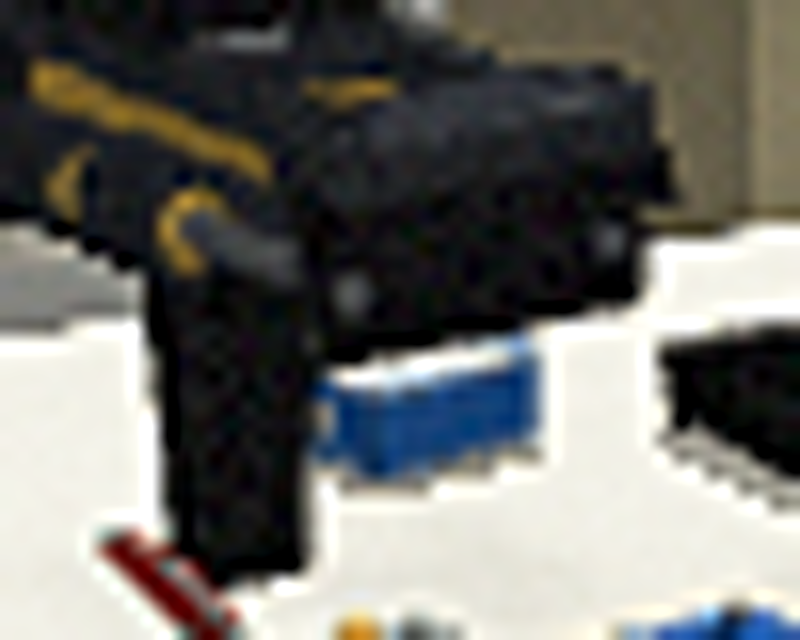

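```bash

python3 - <<'E'
from h import *
im=look("side",(270,155,320,195),16,"s26");rep()
E
```

```text
t 20.9 pos [0.524  0.167  0.0659] fx [-10.9   0.2  65.9] yaw 11.04 tilt [-0.25 -0.06] F [ 2.1 -0.2  0.4] open 0.006 q [ 6.1 36.1 99.3 -0.1 44.9 85.1]
```

View pics/s26.png

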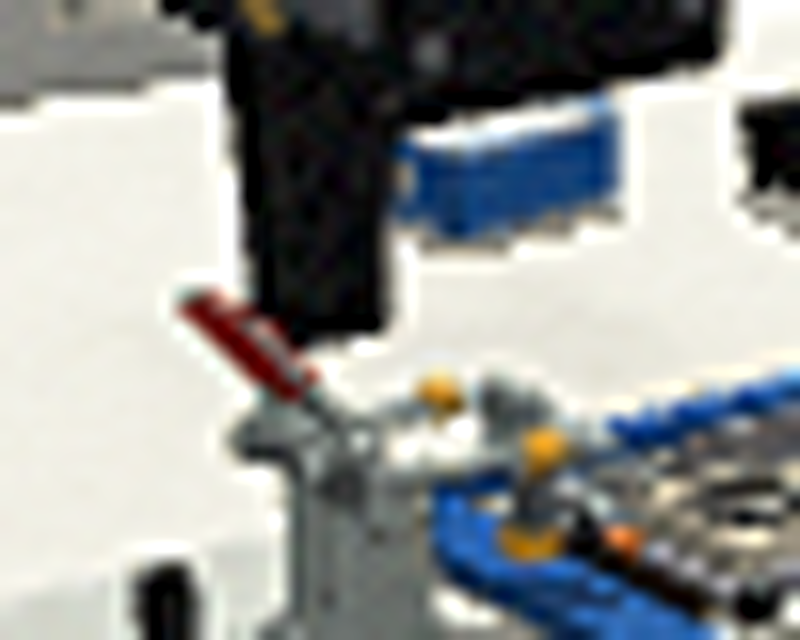

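>>> carry_out([
  [-0.035,0,0.008,0,0,0],
  [-0.07,0,0.022,0,0,0],
  [-0.087,0,0.04,0,0,0],
  [-0.1,0,0.06,0,0,0],
  [-0.112,0,0.08,0,0,0],
  [-0.122,0,0.1,0,0,0],
  [-0.13,0,0.12,0,0,0],
  [-0.13,0,0.12,0,0,0],
])

```text
time_s: 21.9
position: [0.4976, 0.1619, 0.0415]
tcp_rot: [[0.981, 0.192, -0.006], [0.192, -0.981, -0.001], [-0.006, 0.0, -1.0]]
force: [0.6, 0.1, -0.0]
opening: 0.006
```

```bash

python3 - <<'E'
from h import *
im=look("side",(265,155,315,195),16,"s27");rep()
E
```

```text
t 21.95 pos [0.4981 0.1619 0.0417] fx [-37.3   0.1  41.7] yaw 11.04 tilt [-0.3  -0.07] F [ 1.  -0.   0.6] open 0.008 q [ 5.800e+00  3.720e+01  1.038e+02 -1.000e-01  3.930e+01  8.480e+01]
```

View pics/s27.png

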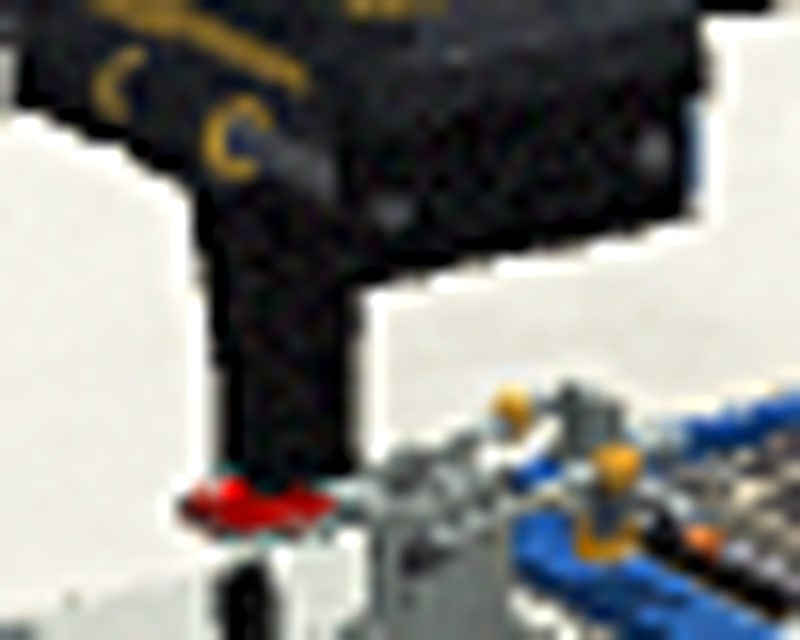

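>>> carry_out([
  [-0.005,0,0.02,0,0,0],
  [-0.005,0,0.035,0,0,0],
  [-0.005,0,0.045,0,0,0],
  [-0.005,0,0.045,0,0,0],
])

```text
time_s: 22.45
position: [0.498, 0.1618, 0.0376]
tcp_rot: [[0.981, 0.192, -0.002], [0.192, -0.981, -0.001], [-0.002, 0.001, -1.0]]
force: [-6.0, -2.2, 37.9]
opening: 0.008
```

```bash

python3 - <<'E'
from h import *
im=look("side",(265,155,315,195),16,"s28");rep()
E
```

```text
t 22.5 pos [0.498  0.1619 0.0376] fx [-37.4   0.   37.6] yaw 11.07 tilt [-0.09 -0.06] F [-7.1 -1.7 38.1] open 0.0 q [ 5.80e+00  3.76e+01  1.04e+02 -1.00e-01  3.85e+01  8.48e+01]
```

View pics/s28.png

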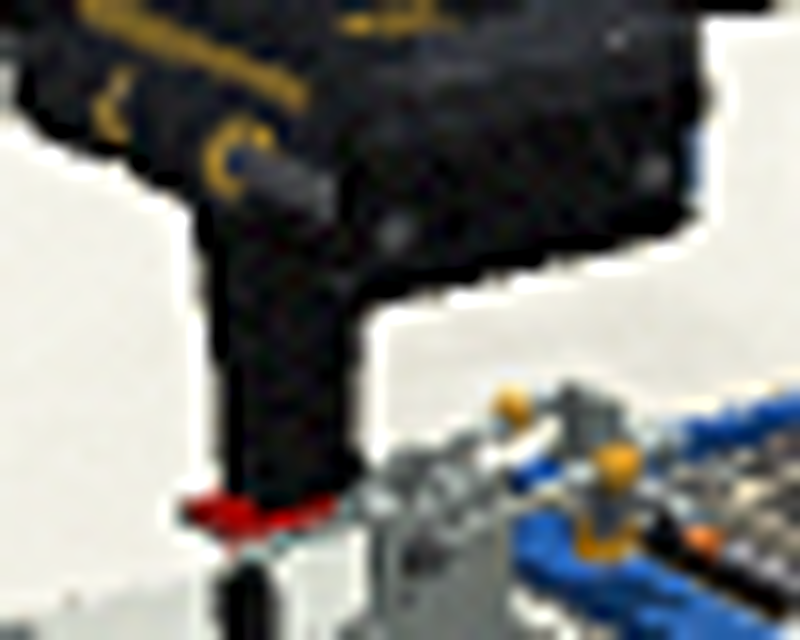

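The lever is on its stop, with 38 N on the fingertips. I'll lift clear and inspect.

>>> carry_out([
  [0,0,-0.1,0,0,0],
  [0,0,-0.3,0,0,0],
  [-0.2,0,-0.6,0,0,0],
  [-0.4,0,-0.75,0,0,0],
  [-0.4,0,-0.75,0,0,0],
  [-0.4,0,-0.75,0,0,0],
])

```text
time_s: 23.25
position: [0.4205, 0.1467, 0.1879]
tcp_rot: [[0.981, 0.192, 0.0], [0.192, -0.981, -0.001], [0.0, 0.001, -1.0]]
force: [0.7, -0.0, 0.1]
opening: 0.006
```

```bash

python3 - <<'E'
from h import *
im=look("side",(265,145,345,205),10,"s29");im=look("top",(170,110,270,210),6,"t29");rep()
cv2.imwrite("pics/s29t.png",cv2.imread("pics/top0.png"))
E
```

```text
t 23.35 pos [0.4205 0.1467 0.1869] fx [-116.3   -0.2  186.9] yaw 11.06 tilt [-0.12 -0.07] F [0.4 0.9 0.8] open 0.006 q [ 4.800e+00  1.800e+01  1.079e+02 -1.000e-01  5.430e+01  8.380e+01]
```

View pics/s29.png

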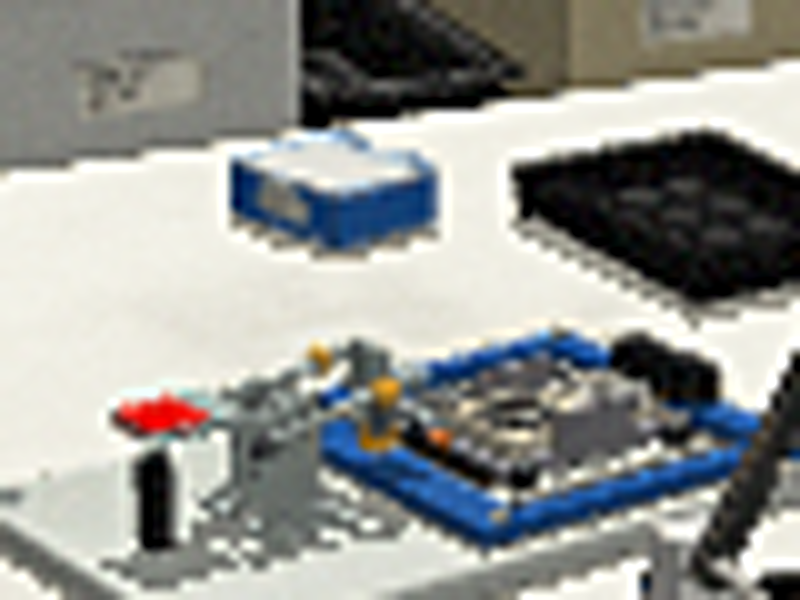

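View pics/t29.png

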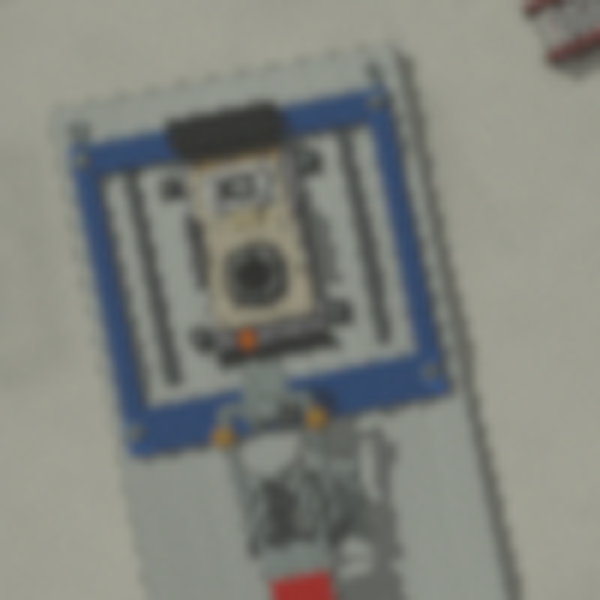

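```bash

python3 - <<'E'
from h import *
from rig import bot
t=np.mean([bot.capture("top").astype(float) for _ in range(2)],0);old=np.load("top.npy")
def prof(img,fxs,y,z):
    P=np.float32([proj("top",fx(x,y,z)) for x in fxs])
    d=(img[...,0]-img[...,2]).astype(np.float32)
    return cv2.remap(d,P[:,0].copy(),P[:,1].copy(),cv2.INTER_CUBIC).ravel()
xs=np.arange(20,80,.2);xr=np.arange(150,185,.2)
for y in(-60,-50,-40,50,60):
    r=[]
    for im in(old,t):
        p=prof(im,xs,y,20);h=(p.max()+np.median(p[:30]))/2;i=np.argmax(p>h);r.append(xs[i])
    q=[]
    if abs(y)>=40:
      for im in(old,t):
        p=prof(im,xr,y,20)[::-1];h=(p.max()+np.median(p[:30]))/2;q.append(xr[::-1][np.argmax(p>h)])
    print(y,"front",np.round(r,1),"rear",np.round(q,1))
def onY(uv,y):
    o,d=ray("side",uv);a=infx(o);b=infx(o+d);tt=(y-a[1])/(b[1]-a[1]);return a+tt*(b-a)
s=bot.capture("side").astype(int);m=((s[...,2]>150)&(s[...,1]<70)&(s[...,0]<70)).astype(np.uint8);m[:, :270]=0;m[:,300:]=0;m[:170]=0;m[200:]=0
ys,xs_=np.nonzero(m)
for i in range(min(xs_),max(xs_)+1):
    k=ys[xs_==i];print(i,k.min(),k.max(),onY((i,k.mean()),0).round(1))
rep()
for n in("solvent",):pass
cv2.imwrite("pics/side_end.png",bot.capture("side"))
E
```

```text
-60 front [40.2 33.4] rear [173.6 166. ]
-50 front [40.6 33.6] rear [173.  165.6]
-40 front [40.6 33.4] rear [172.6 165.6]
50 front [40.8 33.6] rear [172.6 165.6]
60 front [40.6 33. ] rear [173.6 167. ]
277 186 186 [-57.3   0.   60.7]
278 186 186 [-53.7   0.   59.9]
279 185 187 [-50.1   0.   59. ]
280 185 187 [-46.4   0.   58.2]
281 185 187 [-42.7   0.   57.3]
282 185 187 [-39.    0.   56.5]
283 186 186 [-35.4   0.   55.6]
284 186 187 [-31.7   0.   53.1]
t 23.5 pos [0.4201 0.1466 0.1867] fx [-116.8   -0.2  186.7] yaw 11.07 tilt [-0.19 -0.07] F [ 0.8 -0.6  0.1] open 0.007 q [ 4.800e+00  1.800e+01  1.079e+02 -1.000e-01  5.430e+01  8.380e+01]
```

View pics/side_end.png

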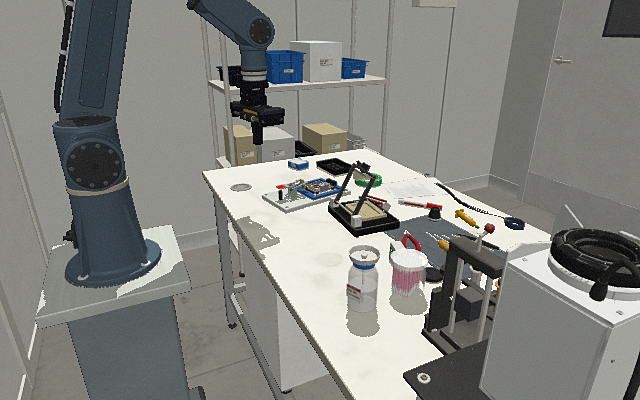

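```bash
python3 -c "
from rig import bot
print(bot.hand_in())"
```

```text
the job is handed in; nothing more can be done
None
```

The carrier is in the nest with its notch over the orange key, and the latch is closed and stays closed with the arm clear. I handed the job in at 23.5 s of the 67 s allowed; no verdict was reported.

**Last checks:**
- **Carrier:** it met the nest floor at the height I had worked out, with about 10 N pressing on it. The key showed in the notch after release and again after clamping. I did not measure its exact seat position again after clamping.
- **Lever:** it came down on a firm stop. After letting go, the grip face measured 57.3 mm high at x −43, against 57.5 expected when flat.
- **Yoke:** it is drawn about 7.2 mm, from its edges in the top view before and after (single readings 6.6 to 7.6).
- **Bystanders:** the bottle, timer and cotton tub look unmoved in the last picture; I did not measure them. The arm touches nothing.

**What disagreed:**
- **Fingertip height:** in the pictures the fingertips sat about 20 mm behind the reported TCP, not 19 mm ahead of it. I set heights from pictures and touch instead.
- **Stud grip:** the jaws read 45 mm on the loop's studs, not 48, and the studs slid about 6 mm in the pads during the draw. I therefore judged the hook from the linkage position. The yoke then moved with the lever, which showed that the loop was hooked.
- **Floor force:** feeling for the keeper floor peaked at 7.5 N, above the suggested 2 to 4 N. The keeper appears to be set about 4 mm high.

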